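# Unload the bracket drill jig

## Robot

A 6-joint arm with a two-finger parallel gripper is mounted at the origin on a cart in front of the work surface, level with it; the furniture and walls round the work are solid. World frame = base frame: x ahead of the robot, y to its left, z up, the work surface at z = 0. Lengths are in m, angles in rad, forces in N, time in s.
With the tool pointing down it reaches from about 0.325 to 0.775 m from the base axis. Payload 5.5 kg.
Tool frame: the origin (TCP) lies at the very end of the fingers, on their centre line; the grasp point (between the pads) lies behind it (manip.hold_point_z is the z of the grasp point in the tool frame, in m); z points along the fingers, y is the line along which they close (so a half turn about z gives the same grasp; the last joint's range is limited). The gripper opens to 85 mm and grips with 20 to 120 N. Pads are 22 mm wide; open, the fingers measure 114 mm over their backs; the gripper's body (76 mm by 85 mm) begins 54 mm behind the grasp point. The pads swing forward as they close: fully open they stand 13 mm farther back than shut.
Start: joints at [1.123, 0.091, 1.231, -0, 1.82, -0.057], TCP at [0.229, 0.555, 0.231] pointing down, gripper open.
Joint ranges: [-2.87, 2.87], [-0.86, 2.18], [0.17, 2.46], [-1.51, 4.65], [0.06, 2.69], [-2.65, 2.65]. Speed limits (rad/s): [2.57, 2.57, 3.01, 3.14, 3.14, 3.14].

## Interface

Orientations are given as [roll, pitch, yaw] about the fixed x, y, z axes, in that order (R = Rz(yaw) Ry(pitch) Rx(roll)).
In Python, from workcell import manip gives the robot as it stands.
- The arm moves only by the tool play_rows, never from a script. Its argument "series" is a list of rows, each an object of numbers: "dx", "dy", "dz": the shift along the tool's x, y, z in m; "yaw": the turn about the tool's z in degrees; "grip": the closure, from 0 (fully open) to 1 (shut). In form: [{"dx": .., "dy": .., "dz": .., "yaw": .., "grip": ..}, ...]. A call has 1 to 20 rows; each row shifts and turns the commanded pose from where the row before left it, along the tool's axes as they then stand; what a row does not reach is not made up. A row lasts 1/12 s, in which the tool goes at most 41.7 mm and 7.16 degrees, less where a joint would pass 70% of its speed; a pose out of reach is approached as far as the arm can. A call is refused whole if a number of a shift passes 0.0417 or a number of a turn 7.16, either way. A call with a gripper value outside its range is refused whole. The fingers move at their own pace and stop on an object; "force" is the grip in N (left out, the last holds). Time passes only in rows, so rows that do not move let the fingers close. It gives the time, the measured TCP pose, the force, the opening and the grip force at its end, in the units of the state.
- manip.state(): the state, without advancing time (a new reading comes with each control period).
- manip.get_image(name): name is "side" or "top"; returns the picture (400x640x3 uint8, red, green, blue); there is no depth.
- manip.camera_model(name): a dict with "mtx" (3x3 intrinsics, pixels), "k1" (the pictures are not rectified: a ray, as slopes to the right and down, at radius r is drawn at 1 + k1 r^2 times it, then the intrinsics apply), "T" (4x4, takes a point from camera to world coordinates). Camera axes: x right, y up, looking along -z (the intrinsics and any distortion apply to the point x, -y, -z); pixel columns grow to the right and rows downward; lengths in m; the calibration is good to about 2 mm. A picture is of the moment at which its call begins. camera_model takes no time and is no camera call.
- manip.hand_in(): hands the job in; it is judged then, once.
The state is a dict: "time_s": time; "joints": joint angles; "joint_velocities": joint speeds; "joint_efforts": joint torques, N m; "eef_pos": TCP position; "tcp_rot": TCP orientation; "ft_force": force on the tool from outside, world axes, zero at the start; "moment": the same for the moment, N m; "grip_width": finger opening in m; "gripper_force": force on a finger pad.
Only numpy, scipy, OpenCV 4.12 (cv2) and the standard library are available. Lean on these libraries where they do the work, as an engineer would, in place of code of your own. Each camera call takes 0.05 s, during which the arm holds its last target. There are 200 camera calls.

## Task

The brackets in the drill jig are drilled and have to come out. Swing both hold-down straps clear of the jig plate, lift the plate straight up off its two dowels by the middle of its handle, keeping it level until it is clear of them, and lay it flat across the two bearers of the wooden rest, centred and square on it. Then slide each bracket out from under the jig's heel lip, lay all of them in the steel tray, leave the straps open, and do not shift the oil can or the clutch drum.

Things in the scene. Friction and masses are not known exactly. Their poses are not given: they have to be found in the camera images.
- jig: Drill jig, fixed: steel base 128 (x) x 276 (y) x 12 mm, origin at the centre of its underside, z up, front (-x) towards the robot. Four nests for brackets on the base top (z = 12), centred on y = -81, -27, 27, 81; 5.5 mm high guides stand between them from x = 24 back, 31 mm apart.
- heel_lip (a point): Middle of the front edge of the heel lip's underside (jig x = 41.5, y = 0, z = 17.5), jig axes. The lip runs across all nests along the back of the jig from x = 41.5 to 64; its underside is 5.5 mm over the base top, its own top at z = 26.5; the nests end at a stop under it at x = 54.5. It keeps the brackets' tongues down: they come out only towards -x.
- left_dowel (a point): Top of the left dowel (jig x = 0, y = 127, z = 66): upright, 10 mm in diameter with a tapered nose, standing on a round post of 16 mm diameter whose shoulder is at z = 32. The plate sits on the two shoulders, over the dowels.
- right_dowel (a point): Top of the right dowel (jig x = 0, y = -127, z = 66), the same.
- plate: Aluminium jig plate 72 (x) x 276 (y) x 12 mm, 0.43 to 0.87 kg, origin at the centre of its underside, centre of mass above it within 3 mm. Its holes at y = -127 and 127 fit the dowels with 1 mm clearance, so it binds if tilted. Seated, its origin is at z = 32 over the jig's origin, axes as the jig's; clear of the dowels above z = 66. Drill bushes stand 4 mm above its top at x = -19.
- plate_bar (a point): Middle of the plate's bow handle: a round bar 12 mm thick along the plate's y, its axis 48 mm above the plate's underside (36 mm above its top), straight for 45 mm either way along y; same axes as the plate.
- strap_left (a joint): Left hold-down strap, a flat arm 18 mm wide, 39 long from its pivot: at 0 it points along the jig's +x, 1 mm above the plate's front edge (underside 45, top 53 mm above the bench); at 1.57 along the jig's +y, clear of the plate (stop at 1.75). Starts at 0 to 0.4 rad; stays where it is left (about 3 N at the pin). Clear above 1.2 rad.
- strap_right (a joint): Right hold-down strap, the mirror image: at 0 it points along the jig's +x over the plate, and the value grows as it swings towards the jig's -y. Clear above 1.2 rad.
- left_pin (a point): Upright knurled grip pin on the left strap, 12 mm in diameter, from 53 to 81 mm above the bench, 22 mm from the strap's pivot axis; this point is on the pin's axis 67 mm above the bench. Free to be taken from above.
- right_pin (a point): The same point on the right strap's grip pin.
- left_pivot (a point): Axis of the left strap's pivot, 67 mm above the bench: jig x = -52, y = 127. The nut there is 63 mm high.
- right_pivot (a point): Axis of the right strap's pivot, 67 mm above the bench: jig x = -52, y = -127.
- plate_rest: Wooden rest for the jig plate, fixed: 96 (x) x 176 (y) x 30 mm, origin at the centre of its underside. Two bearers 26 mm wide run along x at y = -68 and 68, tops at z = 30. The plate lies across both, its y along the rest's y (either way round), underside at z = 30.
- tray: Open steel tray, loose, 0.6 kg, 216 (x) x 120 (y) x 22 mm with 2 mm walls and floor; origin at the centre of its underside.
- bracket_1: Drilled sheet-steel bracket 28 (x) x 94 (y) x 16 mm, 60 g, origin at the centre of its underside: 2 mm base, two upright flanges along y with outer faces 26 mm apart, one 16 mm high (y = -33 to 37), one 12 mm high (y = -23 to 27), 25 mm or more free beside them. Starts in a nest, +y end to the robot, -y tongue 9 to 12 mm under the heel lip. May be absent.
- bracket_2: Same as bracket_1, in another nest. Absent in some starts.
- bracket_3: Same as bracket_1, in another nest. Absent in some starts.
- bracket_4: Same as bracket_1, in another nest. Absent in some starts.
- oil_can: Red oil can, 62 x 130 x 180 mm, a bystander standing behind the work.
- clutch_drum: Steel clutch drum, 73 mm across and 34 high, a bystander.

How it is judged:
By the outcome, as a careful person would: the job done as asked, in the order asked, and still so for the second after the job is handed in, with the robot touching nothing.
Of bracket_1, bracket_2, bracket_3, bracket_4 only 2 to 4 are there at a start; the rules pass over those that are not, and their reading is None.
At some moment in a run one of bracket_1, bracket_2, bracket_3, bracket_4, tray may be knocked a few centimetres aside while the robot is not near it.
Once in a run the grip may slacken for a moment while it holds something.
It also fails if it takes over 210 s, if anything falls off the work surface, if the arm or the gripper's body presses on something with over 40 N, if the wrist force passes 120 N, or if a joint passes its speed limit or range.

## Working session

There is one attempt and no reset: what is moved stays moved. The work goes in short steps, Python scripts to look and compute and a tool call to move; the robot and the scene stay as the last step left them, time stands still between calls to the robot, and variables do not carry over. Pictures are saved under pics/ and viewed, at most 14 in all, crops included, and the job is handed in when it is done.

Besides the shell and the picture viewer there is one more tool, called after "Call:" in YAML: its name, and indented under it one key for each argument. play_rows: Moves the arm, as the interface text tells. Its arguments: {"type":"object","properties":{"series":{"type":"array"},"force":{"type":"number"}},"required":["series"]}

```bash
ls; mkdir -p pics; cat > h.py <<'E'
import numpy as np, cv2
from workcell import manip
def snap(name,fn=None):
    im=manip.get_image(name); 
    if fn: cv2.imwrite('pics/'+fn,cv2.cvtColor(im,cv2.COLOR_RGB2BGR))
    return im
def ray(name,uv):
    c=manip.camera_model(name);K=np.array(c['mtx']);T=np.array(c['T'])
    q=cv2.undistortPoints(np.array(uv,float).reshape(-1,1,2),K,np.array([c['k1'],0,0,0,0.]))[:,0]
    d=np.c_[q[:,0],-q[:,1],-np.ones(len(q))]@T[:3,:3].T
    return T[:3,3],d
def onz(name,uv,z):
    o,d=ray(name,uv); return o+d*((z-o[2])/d[:,2])[:,None]
def proj(name,P):
    c=manip.camera_model(name);K=np.array(c['mtx']);T=np.array(c['T'])
    p=(np.atleast_2d(P)-T[:3,3])@T[:3,:3]
    q=np.c_[p[:,0],-p[:,1]]/-p[:,2:3]
    q=q*(1+c['k1']*(q**2).sum(1))[:,None]
    return q@K[:2,:2].T+K[:2,2]
def st():
    s=manip.state(); return {k:np.round(s[k],4).tolist() for k in ('time_s','joints','eef_pos','tcp_rot','ft_force','grip_width','gripper_force')}
E
python3 - <<'E'
from h import *
snap('top','t0.png');snap('side','s0.png')
for n in('top','side'):
    c=manip.camera_model(n);print(n,np.round(c['mtx'],1).tolist(),c['k1'],np.round(c['T'],3).tolist())
print(st(),manip.hold_point_z)
E
```

```text
pics
top [[440.8, 0.0, 320.9], [0.0, 440.8, 200.8], [0.0, 0.0, 1.0]] -0.03653486862612495 [[0.123, 0.968, -0.217, 0.281], [-0.992, 0.122, -0.022, 0.22], [0.005, 0.218, 0.976, 1.178], [0.0, 0.0, 0.0, 1.0]]
side [[369.3, 0.0, 323.9], [0.0, 369.3, 199.5], [0.0, 0.0, 1.0]] -0.030009731324224503 [[0.837, 0.188, -0.513, 0.04], [-0.546, 0.335, -0.768, -0.516], [0.028, 0.923, 0.384, 0.43], [0.0, 0.0, 0.0, 1.0]]
{'time_s': 0.1, 'joints': [1.1233, 0.0918, 1.2318, 0.0, 1.8198, -0.0567], 'eef_pos': [0.2284, 0.5545, 0.2302], 'tcp_rot': [-3.1398, -0.0001, 2.7508], 'ft_force': [-0.5431, 0.5177, -0.6702], 'grip_width': 0.0853, 'gripper_force': 0.0} -0.0187
```

View pics/t0.png

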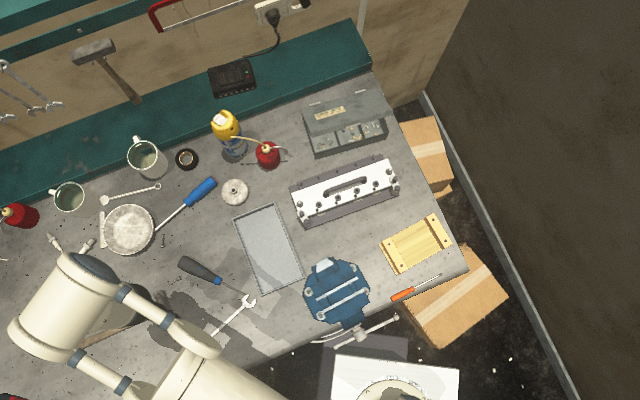

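View pics/s0.png

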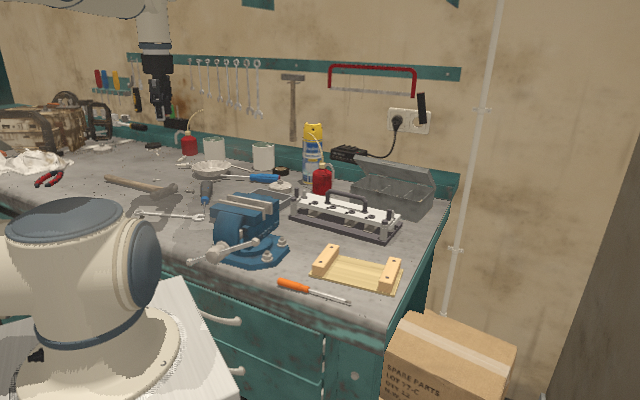

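The top view shows the jig and plate at about (345,190), the tray at (268,248), the rest at (417,243), the drum at (235,192), the can at (267,153) and a vise at (337,290). I'll zoom in next.

```bash
python3 - <<'E'
from h import *
a=cv2.imread('pics/t0.png')[140:290,270:470];b=cv2.imread('pics/s0.png')[180:300,280:420]
cv2.imwrite('pics/c0.png',cv2.resize(a,(800,600),interpolation=cv2.INTER_CUBIC))
cv2.imwrite('pics/c1.png',cv2.resize(b,(700,600),interpolation=cv2.INTER_CUBIC))
E
```

```text
(no output)
```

View pics/c0.png

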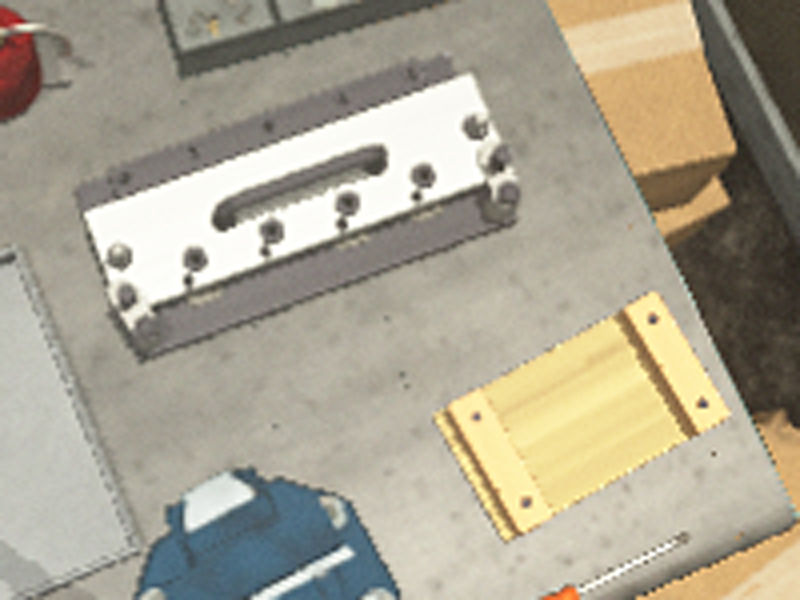

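View pics/c1.png

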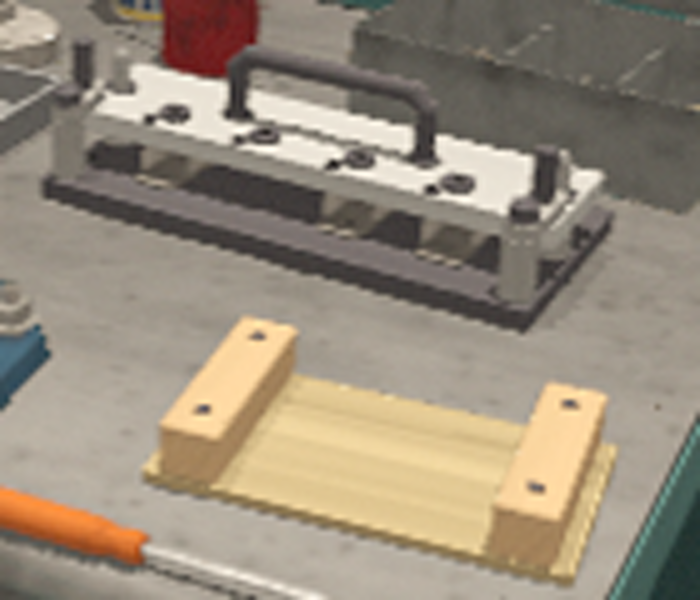

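There are three brackets, in the nests nearest to y=+81, -27 and -81. Both straps are nearly closed: the pins are at about crop (126,293) and (497,155), the dowels at (118,250) and (476,122). The rest screws are sharp in both views.

```bash
python3 - <<'E'
from h import *
T=lambda *p:np.array(p,float)/4+[270-.375,140-.375]
S=lambda *p:np.array(p,float)/5+[280-.4,180-.4]
def show(n,P): print(n,np.round(P,4).tolist())
rs=T([476,416],[526,503],[703,403],[652,318]); rz=onz('top',rs,.03); show('rest top',rz); show('c',rz.mean(0))
rs2=S([204,409],[258,336],[570,404],[537,487]); r2=onz('side',rs2,.03); show('rest side',r2); show('c',r2.mean(0))
yaw=lambda d:np.degrees(np.arctan2(d[1],d[0]))
print('rest +y dir', yaw((rz[0]+rz[1]-rz[2]-rz[3])), yaw(rz[0]+rz[3]*0-rz[1]))
show('plate corners .044',onz('top',T([83,212],[472,72],[510,190],[130,312]),.044))
d=onz('top',T([118,250],[476,122]),.066);show('dowel',d);show('mid',d.mean(0));print(yaw(d[0]-d[1])-90)
p=onz('top',T([127,291],[498,153]),.081);show('pins top',p)
pv=onz('top',T([146,325],[507,188]),.063);show('piv',pv)
print(np.linalg.norm(p-pv,axis=1))
b=onz('top',T([148,357],[515,222]),.012);show('front base',b);print(yaw(b[0]-b[1])-90,np.linalg.norm(b[0]-b[1]))
show('handle',onz('top',T([222,212],[380,155]),.086))
show('side pins',onz('side',S([83,43],[546,150]),.081))
show('side dowel L',onz('side',S([122,50]),.066))
show('side handle',onz('side',S([240,48],[430,98]),.088))
show('side base front',onz('side',S([45,178],[525,320]),.012))
# tray
im=cv2.imread('pics/t0.png')
show('tray',onz('top',[[232,213],[270,204],[305,284],[262,297]],.02))
show('can',onz('top',[[267,165]],.0)); show('drum',onz('top',[[235,192]],.034)); show('vise',onz('top',[[322,260],[305,290],[369,285]],.1))
E
```

```text
rest top [[0.4443, 0.0557, 0.03], [0.3919, 0.0183, 0.03], [0.4712, -0.092, 0.03], [0.5237, -0.0546, 0.03]]
c [0.4578, -0.0181, 0.03]
rest side [[0.3918, 0.0157, 0.03], [0.4435, 0.0532, 0.03], [0.5225, -0.0574, 0.03], [0.4707, -0.0948, 0.03]]
c [0.4571, -0.0208, 0.03]
rest +y dir 125.71405705341286 35.539484105043414
plate corners .044 [[0.545, 0.3284, 0.044], [0.6741, 0.0814, 0.044], [0.5953, 0.0489, 0.044], [0.4822, 0.2886, 0.044]]
dowel [[0.5177, 0.3003, 0.066], [0.6324, 0.0784, 0.066]]
mid [0.575, 0.1894, 0.066]
27.341100778835383
pins top [[0.4888, 0.29, 0.081], [0.6087, 0.0643, 0.081]]
piv [[0.4717, 0.2761, 0.063], [0.5911, 0.0538, 0.063]]
[0.02844887 0.0272331 ]
front base [[0.4591, 0.2745, 0.012], [0.5822, 0.0387, 0.012]]
27.560637305845404 0.2659902528661916
handle [[0.5462, 0.2365, 0.086], [0.5963, 0.1403, 0.086]]
side pins [[0.4853, 0.2828, 0.081], [0.6059, 0.0558, 0.081]]
side dowel L [[0.5178, 0.2975, 0.066]]
side handle [[0.5437, 0.2212, 0.088], [0.5873, 0.1195, 0.088]]
side base front [[0.4577, 0.2748, 0.012], [0.5767, 0.0283, 0.012]]
tray [[0.4755, 0.4779, 0.02], [0.5126, 0.3806, 0.02], [0.3145, 0.2596, 0.02], [0.268, 0.365, 0.02]]
can [[0.6256, 0.4082, 0.0]]
drum [[0.5306, 0.4764, 0.034]]
vise [[0.3744, 0.2233, 0.1], [0.2981, 0.255, 0.1], [0.3288, 0.1036, 0.1]]
```

Call:
play_rows:
  series:
    - {"yaw": 7.0,"grip": 0}
    - {"yaw": 7.0}
    - {"yaw": 7.0}
    - {"yaw": 7.0}
    - {"yaw": 7.0}
    - {"yaw": 7.0}
    - {"yaw": 7.0}
    - {"yaw": 7.0}
    - {"yaw": 7.0}
    - {"yaw": 7.0}
    - {"yaw": 7.0}
    - {"yaw": 7.0}
    - {"yaw": 7.0}
    - {"yaw": 7.0}
    - {"yaw": 7.0}
    - {"yaw": 7.0}
    - {"yaw": 7.0}
  force: 40

```text
schema error: expected keys dx, dy, dz, yaw, grip
```

Call:
play_rows:
  series:
    - {"dx": 0.0028,"dy": 0.0264,"dz": 0.007}
    - {"dx": 0.0028,"dy": 0.0264,"dz": 0.007}
    - {"dx": 0.0028,"dy": 0.0264,"dz": 0.007}
    - {"dx": 0.0028,"dy": 0.0264,"dz": 0.007}
    - {"dx": 0.0028,"dy": 0.0264,"dz": 0.007}
    - {"dx": 0.0028,"dy": 0.0264,"dz": 0.007}
    - {"dx": 0.0028,"dy": 0.0264,"dz": 0.007}
    - {"dx": 0.0028,"dy": 0.0264,"dz": 0.007}
    - {"dx": 0.0028,"dy": 0.0264,"dz": 0.007}
    - {"dx": 0.0028,"dy": 0.0264,"dz": 0.007}
    - {"dx": 0.0028,"dy": 0.0264,"dz": 0.007}
    - {"dx": 0.0028,"dy": 0.0264,"dz": 0.007}
    - {"dx": 0.0028,"dy": 0.0264,"dz": 0.007}
    - {"dx": 0.0028,"dy": 0.0264,"dz": 0.007}
    - {}
    - {}

```text
schema error: expected keys dx, dy, dz, yaw, grip
```

```bash
cat >> h.py <<'E'
def to(x,y,z,psi=None):
    s=manip.state(); p=np.array(s['eef_pos']); a=s['tcp_rot'][2]
    a2=a if psi is None else np.radians(psi)
    d=np.array([x,y,z])-p; c,n=np.cos(a2),np.sin(a2)
    print('now',np.round(p,4),'psi',round(np.degrees(a),2),'| yaw turn',round((-(np.degrees(a2-a))+180)%360-180,2),'then dx,dy,dz',np.round([d[0]*c+d[1]*n,d[0]*n-d[1]*c,-d[2]],4))
def tw(P,o=(.5765,.1885),yaw=27.5):
    a=np.radians(yaw);c,n=np.cos(a),np.sin(a);return np.array(o)+[P[0]*c-P[1]*n,P[0]*n+P[1]*c]
E
python3 - <<'E'
from h import *
to(.488,.288,.067,38.5); print(st())
E
```

```text
now [0.2284 0.5545 0.2302] psi 157.61 | yaw turn 119.11 then dx,dy,dz [0.0372 0.3702 0.1632]
{'time_s': 0.1, 'joints': [1.1233, 0.0918, 1.2318, 0.0, 1.8198, -0.0567], 'eef_pos': [0.2284, 0.5545, 0.2302], 'tcp_rot': [-3.1398, -0.0001, 2.7508], 'ft_force': [-0.5431, 0.5177, -0.6702], 'grip_width': 0.0853, 'gripper_force': 0.0}
```

Call:
play_rows:
  series:
    - {"dx": 0,"dy": 0,"dz": 0,"yaw": 7.0,"grip": 0}
    - {"dx": 0,"dy": 0,"dz": 0,"yaw": 7.0,"grip": 0}
    - {"dx": 0,"dy": 0,"dz": 0,"yaw": 7.0,"grip": 0}
    - {"dx": 0,"dy": 0,"dz": 0,"yaw": 7.0,"grip": 0}
    - {"dx": 0,"dy": 0,"dz": 0,"yaw": 7.0,"grip": 0}
    - {"dx": 0,"dy": 0,"dz": 0,"yaw": 7.0,"grip": 0}
    - {"dx": 0,"dy": 0,"dz": 0,"yaw": 7.0,"grip": 0}
    - {"dx": 0,"dy": 0,"dz": 0,"yaw": 7.0,"grip": 0}
    - {"dx": 0,"dy": 0,"dz": 0,"yaw": 7.0,"grip": 0}
    - {"dx": 0,"dy": 0,"dz": 0,"yaw": 7.0,"grip": 0}
    - {"dx": 0,"dy": 0,"dz": 0,"yaw": 7.0,"grip": 0}
    - {"dx": 0,"dy": 0,"dz": 0,"yaw": 7.0,"grip": 0}
    - {"dx": 0,"dy": 0,"dz": 0,"yaw": 7.0,"grip": 0}
    - {"dx": 0,"dy": 0,"dz": 0,"yaw": 7.0,"grip": 0}
    - {"dx": 0,"dy": 0,"dz": 0,"yaw": 7.0,"grip": 0}
    - {"dx": 0,"dy": 0,"dz": 0,"yaw": 7.0,"grip": 0}
    - {"dx": 0,"dy": 0,"dz": 0,"yaw": 7.0,"grip": 0}
  force: 40

```text
time_s: 1.52
eef_pos: [0.2285, 0.5546, 0.2306]
tcp_rot: [3.141, 0.001, 0.668]
ft_force: [-0.4, 0.6, -0.0]
grip_width: 0.0854
gripper_force: 0.0
```

Call:
play_rows:
  series:
    - {"dx": 0.0028,"dy": 0.0264,"dz": 0.007,"yaw": 0,"grip": 0}
    - {"dx": 0.0028,"dy": 0.0264,"dz": 0.007,"yaw": 0,"grip": 0}
    - {"dx": 0.0028,"dy": 0.0264,"dz": 0.007,"yaw": 0,"grip": 0}
    - {"dx": 0.0028,"dy": 0.0264,"dz": 0.007,"yaw": 0,"grip": 0}
    - {"dx": 0.0028,"dy": 0.0264,"dz": 0.007,"yaw": 0,"grip": 0}
    - {"dx": 0.0028,"dy": 0.0264,"dz": 0.007,"yaw": 0,"grip": 0}
    - {"dx": 0.0028,"dy": 0.0264,"dz": 0.007,"yaw": 0,"grip": 0}
    - {"dx": 0.0028,"dy": 0.0264,"dz": 0.007,"yaw": 0,"grip": 0}
    - {"dx": 0.0028,"dy": 0.0264,"dz": 0.007,"yaw": 0,"grip": 0}
    - {"dx": 0.0028,"dy": 0.0264,"dz": 0.007,"yaw": 0,"grip": 0}
    - {"dx": 0.0028,"dy": 0.0264,"dz": 0.007,"yaw": 0,"grip": 0}
    - {"dx": 0.0028,"dy": 0.0264,"dz": 0.007,"yaw": 0,"grip": 0}
    - {"dx": 0.0028,"dy": 0.0264,"dz": 0.007,"yaw": 0,"grip": 0}
    - {"dx": 0.0028,"dy": 0.0264,"dz": 0.007,"yaw": 0,"grip": 0}
    - {"dx": 0,"dy": 0,"dz": 0,"yaw": 0,"grip": 0}
    - {"dx": 0,"dy": 0,"dz": 0,"yaw": 0,"grip": 0}

```text
time_s: 2.85
eef_pos: [0.49, 0.2892, 0.132]
tcp_rot: [-3.141, 0.002, 0.671]
ft_force: [-0.4, 0.3, 1.2]
grip_width: 0.0854
gripper_force: 0.0
```

```bash
python3 - <<'E'
from h import *
to(.488,.288,.067,38.5)
E
```

```text
now [0.49   0.2892 0.132 ] psi 38.46 | yaw turn -0.04 then dx,dy,dz [-0.0023 -0.0003  0.065 ]
```

Call:
play_rows:
  series:
    - {"dx": -0.002,"dy": 0,"dz": 0.015,"yaw": 0,"grip": 0}
    - {"dx": 0,"dy": 0,"dz": 0.015,"yaw": 0,"grip": 0.3}
    - {"dx": 0,"dy": 0,"dz": 0.015,"yaw": 0,"grip": 0.5}
    - {"dx": 0,"dy": 0,"dz": 0.01,"yaw": 0,"grip": 0.5}
    - {"dx": 0,"dy": 0,"dz": 0.01,"yaw": 0,"grip": 0.6}
    - {"dx": 0,"dy": 0,"dz": 0,"yaw": 0,"grip": 0.8}
    - {"dx": 0,"dy": 0,"dz": 0,"yaw": 0,"grip": 1}
    - {"dx": 0,"dy": 0,"dz": 0,"yaw": 0,"grip": 1}
    - {"dx": 0,"dy": 0,"dz": 0,"yaw": 0,"grip": 1}
    - {"dx": 0,"dy": 0,"dz": 0,"yaw": 0,"grip": 1}
    - {"dx": 0,"dy": 0,"dz": 0,"yaw": 0,"grip": 1}
  force: 40

```text
time_s: 3.77
eef_pos: [0.4879, 0.2894, 0.0683]
tcp_rot: [-3.141, 0.0, 0.674]
ft_force: [-3.0, 1.7, -4.5]
grip_width: 0.0095
gripper_force: 39.0
```

Call:
play_rows:
  series:
    - {"dx": -0.0001,"dy": -0.0019,"dz": 0,"yaw": -5,"grip": 1}
    - {"dx": -0.0001,"dy": -0.0019,"dz": 0,"yaw": -5,"grip": 1}
    - {"dx": -0.0001,"dy": -0.0019,"dz": 0,"yaw": -5,"grip": 1}
    - {"dx": -0.0001,"dy": -0.0019,"dz": 0,"yaw": -5,"grip": 1}
    - {"dx": -0.0001,"dy": -0.0019,"dz": 0,"yaw": -5,"grip": 1}
    - {"dx": -0.0001,"dy": -0.0019,"dz": 0,"yaw": -5,"grip": 1}
    - {"dx": -0.0001,"dy": -0.0019,"dz": 0,"yaw": -5,"grip": 1}
    - {"dx": -0.0001,"dy": -0.0019,"dz": 0,"yaw": -5,"grip": 1}

```text
time_s: 4.43
eef_pos: [0.4752, 0.2968, 0.0683]
tcp_rot: [-3.141, 0.0, 1.376]
ft_force: [-2.5, -0.4, -3.4]
grip_width: 0.0099
gripper_force: 39.1
```

Call:
play_rows:
  series:
    - {"dx": -0.0001,"dy": -0.0019,"dz": 0,"yaw": -5,"grip": 1}
    - {"dx": -0.0001,"dy": -0.0019,"dz": 0,"yaw": -5,"grip": 1}
    - {"dx": -0.0001,"dy": -0.0019,"dz": 0,"yaw": -5,"grip": 1}
    - {"dx": -0.0001,"dy": -0.0019,"dz": 0,"yaw": -5,"grip": 1}
    - {"dx": -0.0001,"dy": -0.0019,"dz": 0,"yaw": -5,"grip": 1}
    - {"dx": -0.0001,"dy": -0.0019,"dz": 0,"yaw": -5,"grip": 1}
    - {"dx": -0.0001,"dy": -0.0019,"dz": 0,"yaw": -5,"grip": 1}
    - {"dx": -0.0001,"dy": -0.0019,"dz": 0,"yaw": -5,"grip": 1}
    - {"dx": 0,"dy": 0,"dz": 0,"yaw": 0,"grip": 1}

```text
time_s: 5.18
eef_pos: [0.4601, 0.2943, 0.0683]
tcp_rot: [-3.141, -0.0, 2.073]
ft_force: [-4.3, 0.1, -2.0]
grip_width: 0.0095
gripper_force: 39.2
```

Call:
play_rows:
  series:
    - {"dx": 0,"dy": 0,"dz": 0,"yaw": 0,"grip": 0.5}
    - {"dx": 0,"dy": 0,"dz": 0,"yaw": 0,"grip": 0.5}
    - {"dx": 0,"dy": 0,"dz": 0,"yaw": 0,"grip": 0.5}
    - {"dx": 0,"dy": 0,"dz": -0.02,"yaw": 0,"grip": 0.5}
    - {"dx": 0,"dy": 0,"dz": -0.025,"yaw": 0,"grip": 0.4}
    - {"dx": 0,"dy": 0,"dz": -0.025,"yaw": -6.8,"grip": 0.3}
    - {"dx": 0,"dy": 0,"dz": 0,"yaw": -6.8,"grip": 0.3}
    - {"dx": 0,"dy": 0,"dz": 0,"yaw": -6.8,"grip": 0.3}
    - {"dx": 0,"dy": 0,"dz": 0,"yaw": -6.8,"grip": 0.3}
    - {"dx": 0,"dy": 0,"dz": 0,"yaw": -6.8,"grip": 0.3}
    - {"dx": 0,"dy": 0,"dz": 0,"yaw": -6.8,"grip": 0.3}
    - {"dx": 0,"dy": 0,"dz": 0,"yaw": -6.8,"grip": 0.3}
    - {"dx": 0,"dy": 0,"dz": 0,"yaw": -6.8,"grip": 0.3}
    - {"dx": 0,"dy": 0,"dz": 0,"yaw": -6.8,"grip": 0.3}
    - {"dx": 0,"dy": 0,"dz": 0,"yaw": -6.8,"grip": 0.3}
    - {"dx": 0,"dy": 0,"dz": 0,"yaw": -6.8,"grip": 0.3}
    - {"dx": 0,"dy": 0,"dz": 0,"yaw": -6.8,"grip": 0.3}
    - {"dx": 0,"dy": 0,"dz": 0,"yaw": -6.8,"grip": 0.3}

```text
time_s: 6.68
eef_pos: [0.4615, 0.2946, 0.1392]
tcp_rot: [-3.141, 0.002, -2.666]
ft_force: [-0.7, 0.1, -0.0]
grip_width: 0.0597
gripper_force: 0.0
```

Call:
play_rows:
  series:
    - {"dx": -0.0025,"dy": -0.0273,"dz": 0,"yaw": 0,"grip": 0.3}
    - {"dx": -0.0025,"dy": -0.0273,"dz": 0,"yaw": 0,"grip": 0.3}
    - {"dx": -0.0025,"dy": -0.0273,"dz": 0,"yaw": 0,"grip": 0.3}
    - {"dx": -0.0025,"dy": -0.0273,"dz": 0,"yaw": 0,"grip": 0.3}
    - {"dx": -0.0025,"dy": -0.0273,"dz": 0,"yaw": 0,"grip": 0.3}
    - {"dx": -0.0025,"dy": -0.0273,"dz": 0,"yaw": 0,"grip": 0.3}
    - {"dx": -0.0025,"dy": -0.0273,"dz": 0,"yaw": 0,"grip": 0.3}
    - {"dx": -0.0025,"dy": -0.0273,"dz": 0,"yaw": 0,"grip": 0.3}
    - {"dx": -0.0025,"dy": -0.0273,"dz": 0,"yaw": 0,"grip": 0.3}
    - {"dx": -0.0025,"dy": -0.0273,"dz": 0,"yaw": 0,"grip": 0.3}
    - {"dx": 0,"dy": 0,"dz": 0,"yaw": 0,"grip": 0.3}
    - {"dx": 0,"dy": 0,"dz": 0,"yaw": 0,"grip": 0.3}

```text
time_s: 7.68
eef_pos: [0.6079, 0.0612, 0.1386]
tcp_rot: [-3.141, 0.001, -2.674]
ft_force: [0.1, 0.3, -1.1]
grip_width: 0.0596
gripper_force: 0.0
```

```bash
python3 - <<'E'
from h import *
to(.6075,.063,.067,207.5)
im=cv2.cvtColor(snap('top','t1.png'),cv2.COLOR_RGB2BGR); s=cv2.cvtColor(snap('side','s1.png'),cv2.COLOR_RGB2BGR)
a=cv2.resize(im[140:290,270:470],(800,600),interpolation=cv2.INTER_CUBIC)
cv2.imwrite('pics/c2.png',a)
E
```

```text
now [0.6079 0.0612 0.1386] psi -153.2 | yaw turn -0.7 then dx,dy,dz [-0.0005  0.0018  0.0716]
```

View pics/c2.png

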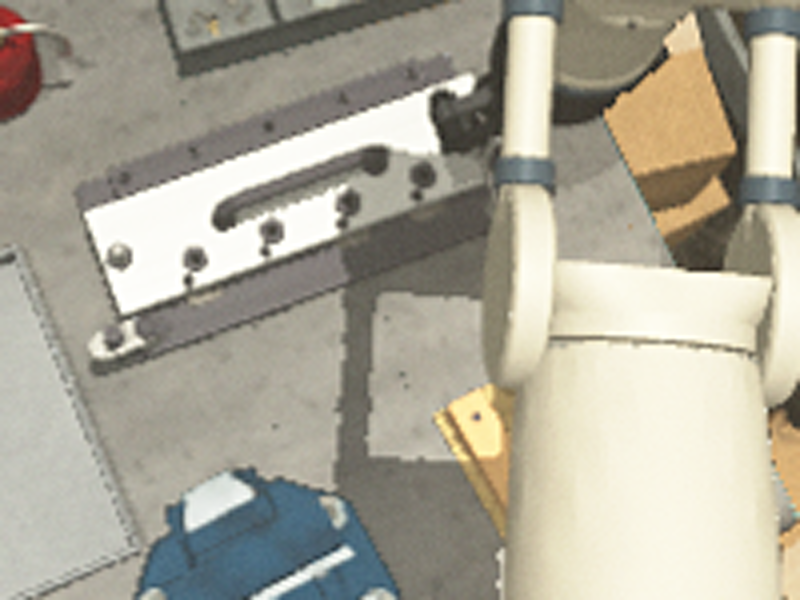

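The left strap is open, with its pin at crop (115,337). On to the right strap.

Call:
play_rows:
  series:
    - {"dx": 0,"dy": 0.0018,"dz": 0.015,"yaw": -0.7,"grip": 0.3}
    - {"dx": 0,"dy": 0,"dz": 0.015,"yaw": 0,"grip": 0.3}
    - {"dx": 0,"dy": 0,"dz": 0.015,"yaw": 0,"grip": 0.5}
    - {"dx": 0,"dy": 0,"dz": 0.015,"yaw": 0,"grip": 0.5}
    - {"dx": 0,"dy": 0,"dz": 0.011,"yaw": 0,"grip": 0.6}
    - {"dx": 0,"dy": 0,"dz": 0,"yaw": 0,"grip": 0.8}
    - {"dx": 0,"dy": 0,"dz": 0,"yaw": 0,"grip": 1}
    - {"dx": 0,"dy": 0,"dz": 0,"yaw": 0,"grip": 1}
    - {"dx": 0,"dy": 0,"dz": 0,"yaw": 0,"grip": 1}
    - {"dx": 0,"dy": 0,"dz": 0,"yaw": 0,"grip": 1}
    - {"dx": 0,"dy": 0,"dz": 0,"yaw": 0,"grip": 1}
  force: 40

```text
time_s: 8.7
eef_pos: [0.607, 0.0604, 0.0657]
tcp_rot: [-3.135, -0.002, -2.661]
ft_force: [7.8, -13.6, -12.8]
grip_width: 0.0099
gripper_force: 38.8
```

Call:
play_rows:
  series:
    - {"dx": 0.0001,"dy": -0.0019,"dz": 0,"yaw": 5,"grip": 1}
    - {"dx": 0.0001,"dy": -0.0019,"dz": 0,"yaw": 5,"grip": 1}
    - {"dx": 0.0001,"dy": -0.0019,"dz": 0,"yaw": 5,"grip": 1}
    - {"dx": 0.0001,"dy": -0.0019,"dz": 0,"yaw": 5,"grip": 1}
    - {"dx": 0.0001,"dy": -0.0019,"dz": 0,"yaw": 5,"grip": 1}
    - {"dx": 0.0001,"dy": -0.0019,"dz": 0,"yaw": 5,"grip": 1}
    - {"dx": 0.0001,"dy": -0.0019,"dz": 0,"yaw": 5,"grip": 1}
    - {"dx": 0.0001,"dy": -0.0019,"dz": 0,"yaw": 5,"grip": 1}

```text
time_s: 9.37
eef_pos: [0.6092, 0.0473, 0.0658]
tcp_rot: [-3.138, 0.003, 2.922]
ft_force: [9.8, -7.6, -14.5]
grip_width: 0.0101
gripper_force: 38.8
```

Call:
play_rows:
  series:
    - {"dx": 0.0001,"dy": -0.0019,"dz": 0,"yaw": 5,"grip": 1}
    - {"dx": 0.0001,"dy": -0.0019,"dz": 0,"yaw": 5,"grip": 1}
    - {"dx": 0.0001,"dy": -0.0019,"dz": 0,"yaw": 5,"grip": 1}
    - {"dx": 0.0001,"dy": -0.0019,"dz": 0,"yaw": 5,"grip": 1}
    - {"dx": 0.0001,"dy": -0.0019,"dz": 0,"yaw": 5,"grip": 1}
    - {"dx": 0.0001,"dy": -0.0019,"dz": 0,"yaw": 5,"grip": 1}
    - {"dx": 0.0001,"dy": -0.0019,"dz": 0,"yaw": 5,"grip": 1}
    - {"dx": 0.0001,"dy": -0.0019,"dz": 0,"yaw": 5,"grip": 1}
    - {"dx": 0.0001,"dy": -0.0019,"dz": 0,"yaw": 5,"grip": 1}
    - {"dx": 0,"dy": 0,"dz": 0,"yaw": 0,"grip": 1}

```text
time_s: 10.2
eef_pos: [0.5998, 0.0328, 0.0659]
tcp_rot: [-3.141, 0.006, 2.135]
ft_force: [10.7, -10.0, -14.6]
grip_width: 0.0099
gripper_force: 38.9
```

Call:
play_rows:
  series:
    - {"dx": 0,"dy": 0,"dz": 0,"yaw": 0,"grip": 0.5}
    - {"dx": 0,"dy": 0,"dz": 0,"yaw": 0,"grip": 0.5}
    - {"dx": 0,"dy": 0,"dz": 0,"yaw": 0,"grip": 0.5}
    - {"dx": 0,"dy": 0,"dz": -0.025,"yaw": 0,"grip": 0.3}
    - {"dx": 0,"dy": 0,"dz": -0.025,"yaw": 0,"grip": 0.3}
    - {"dx": 0,"dy": 0,"dz": -0.025,"yaw": 4.9,"grip": 0.3}
    - {"dx": 0,"dy": 0,"dz": 0,"yaw": 0,"grip": 0.3}

```text
time_s: 10.78
eef_pos: [0.6009, 0.0364, 0.1503]
tcp_rot: [3.132, 0.005, 2.053]
ft_force: [0.3, -0.0, 1.9]
grip_width: 0.0599
gripper_force: 0.0
```

```bash
python3 - <<'E'
from h import *
to(.576,.1875,.061,117.4)
E
```

```text
now [0.6009 0.0364 0.1503] psi 117.63 | yaw turn 0.23 then dx,dy,dz [0.1456 0.0474 0.0893]
```

Call:
play_rows:
  series:
    - {"dx": 0.0243,"dy": 0.008,"dz": 0,"yaw": 0,"grip": 0.3}
    - {"dx": 0.0243,"dy": 0.008,"dz": 0,"yaw": 0,"grip": 0.3}
    - {"dx": 0.0243,"dy": 0.008,"dz": 0,"yaw": 0,"grip": 0.3}
    - {"dx": 0.0243,"dy": 0.008,"dz": 0,"yaw": 0,"grip": 0.3}
    - {"dx": 0.0243,"dy": 0.008,"dz": 0,"yaw": 0,"grip": 0.3}
    - {"dx": 0.0243,"dy": 0.008,"dz": 0,"yaw": 0,"grip": 0.3}
    - {"dx": 0,"dy": 0,"dz": 0,"yaw": 0,"grip": 0.3}
    - {"dx": 0,"dy": 0,"dz": 0,"yaw": 0,"grip": 0.3}
    - {"dx": 0,"dy": 0,"dz": 0,"yaw": 0,"grip": 0.3}

```text
time_s: 11.53
eef_pos: [0.5728, 0.1872, 0.1427]
tcp_rot: [3.141, 0.0, 2.057]
ft_force: [0.3, -0.1, -0.3]
grip_width: 0.0596
gripper_force: 0.0
```

```bash
python3 - <<'E'
from h import *
to(.576,.1875,.061,117.4);print(st())
im=cv2.cvtColor(snap('top','t2.png'),cv2.COLOR_RGB2BGR); s=cv2.cvtColor(snap('side','s2.png'),cv2.COLOR_RGB2BGR)
a=cv2.resize(im[140:260,280:420],(400,343),interpolation=cv2.INTER_CUBIC);b=cv2.resize(s[160:260,270:420],(400,267),interpolation=cv2.INTER_CUBIC)
c=np.zeros((343,800,3),np.uint8);c[:,:400]=a;c[:267,400:]=b
cv2.imwrite('pics/c3.png',c)
E
```

```text
now [0.5728 0.1872 0.1427] psi 117.87 | yaw turn 0.47 then dx,dy,dz [-0.0012  0.0029  0.0817]
{'time_s': 11.5333, 'joints': [0.2596, 0.0978, 1.3799, -0.0004, 1.6632, -0.2268], 'eef_pos': [0.5728, 0.1872, 0.1427], 'tcp_rot': [3.1411, 0.0005, 2.0571], 'ft_force': [0.3228, -0.1222, -0.2821], 'grip_width': 0.0596, 'gripper_force': 0.0}
```

View pics/c3.png

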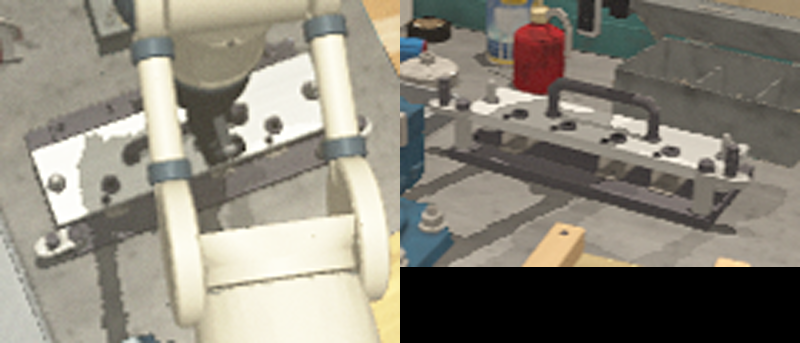

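Both straps are clear. Descending to the bar.

Call:
play_rows:
  series:
    - {"dx": -0.0012,"dy": 0.0029,"dz": 0.015,"yaw": 0.5,"grip": 0.3}
    - {"dx": 0,"dy": 0,"dz": 0.02,"yaw": 0,"grip": 0.3}
    - {"dx": 0,"dy": 0,"dz": 0.02,"yaw": 0,"grip": 0.3}
    - {"dx": 0,"dy": 0,"dz": 0.015,"yaw": 0,"grip": 0.4}
    - {"dx": 0,"dy": 0,"dz": 0.01,"yaw": 0,"grip": 0.6}
    - {"dx": 0,"dy": 0,"dz": 0.002,"yaw": 0,"grip": 0.75}
    - {"dx": 0,"dy": 0,"dz": 0,"yaw": 0,"grip": 0.85}
    - {"dx": 0,"dy": 0,"dz": 0,"yaw": 0,"grip": 1}
    - {"dx": 0,"dy": 0,"dz": 0,"yaw": 0,"grip": 1}
    - {"dx": 0,"dy": 0,"dz": 0,"yaw": 0,"grip": 1}
    - {"dx": 0,"dy": 0,"dz": 0,"yaw": 0,"grip": 1}
    - {"dx": 0,"dy": 0,"dz": 0,"yaw": 0,"grip": 1}
  force: 110

```text
time_s: 12.63
eef_pos: [0.5762, 0.1871, 0.0607]
tcp_rot: [3.141, 0.001, 2.047]
ft_force: [0.1, -2.8, -3.2]
grip_width: 0.0088
gripper_force: 107.3
```

```bash
python3 - <<'E'
from h import *
to(.576,.1875,.061,117.4);print(st(),manip.state()['moment'])
E
```

```text
now [0.5762 0.1871 0.0607] psi 117.3 | yaw turn -0.1 then dx,dy,dz [ 0.0005  0.     -0.0003]
{'time_s': 12.6333, 'joints': [0.2582, 0.1394, 1.4816, -0.0007, 1.5201, -0.2182], 'eef_pos': [0.5762, 0.1871, 0.0607], 'tcp_rot': [3.1412, 0.0008, 2.0472], 'ft_force': [0.1364, -2.7739, -3.2024], 'grip_width': 0.0088, 'gripper_force': 107.2744} [-0.41500182 -0.0082224   0.03722637]
```

Call:
play_rows:
  series:
    - {"dx": 0,"dy": 0,"dz": -0.003,"yaw": 0,"grip": 1}
    - {"dx": 0,"dy": 0,"dz": -0.003,"yaw": 0,"grip": 1}
    - {"dx": 0,"dy": 0,"dz": -0.003,"yaw": 0,"grip": 1}
    - {"dx": 0,"dy": 0,"dz": -0.003,"yaw": 0,"grip": 1}
    - {"dx": 0,"dy": 0,"dz": -0.003,"yaw": 0,"grip": 1}
    - {"dx": 0,"dy": 0,"dz": 0,"yaw": 0,"grip": 1}

```text
time_s: 13.13
eef_pos: [0.5759, 0.1875, 0.0761]
tcp_rot: [3.141, -0.0, 2.048]
ft_force: [0.1, -1.6, -7.7]
grip_width: 0.0084
gripper_force: 107.5
```

Call:
play_rows:
  series:
    - {"dx": 0,"dy": 0,"dz": -0.004,"yaw": 0,"grip": 1}
    - {"dx": 0,"dy": 0,"dz": -0.004,"yaw": 0,"grip": 1}
    - {"dx": 0,"dy": 0,"dz": -0.004,"yaw": 0,"grip": 1}
    - {"dx": 0,"dy": 0,"dz": -0.004,"yaw": 0,"grip": 1}
    - {"dx": 0,"dy": 0,"dz": -0.004,"yaw": 0,"grip": 1}
    - {"dx": 0,"dy": 0,"dz": -0.004,"yaw": 0,"grip": 1}
    - {"dx": 0,"dy": 0,"dz": -0.005,"yaw": 0,"grip": 1}
    - {"dx": 0,"dy": 0,"dz": -0.005,"yaw": 0,"grip": 1}
    - {"dx": 0,"dy": 0,"dz": 0,"yaw": 0,"grip": 1}

```text
time_s: 13.88
eef_pos: [0.5766, 0.1876, 0.1111]
tcp_rot: [3.139, 0.0, 2.047]
ft_force: [0.5, 0.2, -7.8]
grip_width: 0.0084
gripper_force: 107.5
```

Call:
play_rows:
  series:
    - {"dx": 0,"dy": 0,"dz": -0.01,"yaw": 0,"grip": 1}
    - {"dx": 0,"dy": 0,"dz": -0.015,"yaw": 0,"grip": 1}
    - {"dx": 0,"dy": 0,"dz": -0.015,"yaw": 0,"grip": 1}
    - {"dx": 0,"dy": 0,"dz": -0.015,"yaw": 0,"grip": 1}
    - {"dx": 0,"dy": 0,"dz": -0.01,"yaw": 0,"grip": 1}
    - {"dx": 0,"dy": 0,"dz": 0,"yaw": 0,"grip": 1}

```text
time_s: 14.38
eef_pos: [0.5771, 0.1877, 0.1781]
tcp_rot: [3.136, 0.001, 2.047]
ft_force: [0.2, 0.4, -7.0]
grip_width: 0.0082
gripper_force: 107.8
```

```bash
python3 - <<'E'
from h import *
to(.457,-.0195,.0607,125.6)
s=cv2.cvtColor(snap('side','s3.png'),cv2.COLOR_RGB2BGR); t=cv2.imread('pics/t0.png'); snap('top','t3.png')
P=[tw(p,(.457,-.0195),35.6) for p in [(-.036,.138),(.036,.138),(.036,-.138),(-.036,-.138)]]
for im,n in((t,'top'),(s,'side')):
    q=proj(n,np.c_[P,[.03]*4]);cv2.polylines(im,[np.int32(q.round())],True,(0,0,255),1)
a=cv2.resize(t[180:330,280:480],(400,300),interpolation=cv2.INTER_CUBIC);b=cv2.resize(s[130:310,200:440],(400,300),interpolation=cv2.INTER_CUBIC)
cv2.imwrite('pics/c4.png',np.hstack([a,b]))
E
```

```text
now [0.5771 0.1877 0.1781] psi 117.31 | yaw turn -8.29 then dx,dy,dz [-0.0986 -0.2183  0.1174]
```

View pics/c4.png

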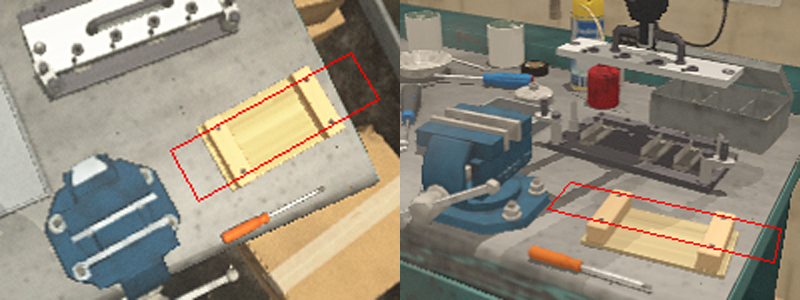

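The plate hangs level and the rest spot is clear of the vise. Carrying it over.

Call:
play_rows:
  series:
    - {"dx": 0,"dy": 0,"dz": 0,"yaw": -2.0,"grip": 1}
    - {"dx": 0,"dy": 0,"dz": 0,"yaw": -2.3,"grip": 1}
    - {"dx": 0,"dy": 0,"dz": 0,"yaw": -2.0,"grip": 1}
    - {"dx": 0,"dy": 0,"dz": 0,"yaw": -2.0,"grip": 1}
    - {"dx": -0.007,"dy": -0.0156,"dz": 0,"yaw": 0,"grip": 1}
    - {"dx": -0.007,"dy": -0.0156,"dz": 0,"yaw": 0,"grip": 1}
    - {"dx": -0.007,"dy": -0.0156,"dz": 0,"yaw": 0,"grip": 1}
    - {"dx": -0.007,"dy": -0.0156,"dz": 0,"yaw": 0,"grip": 1}
    - {"dx": -0.007,"dy": -0.0156,"dz": 0,"yaw": 0,"grip": 1}
    - {"dx": -0.007,"dy": -0.0156,"dz": 0,"yaw": 0,"grip": 1}
    - {"dx": -0.007,"dy": -0.0156,"dz": 0,"yaw": 0,"grip": 1}
    - {"dx": -0.007,"dy": -0.0156,"dz": 0,"yaw": 0,"grip": 1}
    - {"dx": -0.007,"dy": -0.0156,"dz": 0,"yaw": 0,"grip": 1}
    - {"dx": -0.007,"dy": -0.0156,"dz": 0,"yaw": 0,"grip": 1}
    - {"dx": -0.007,"dy": -0.0156,"dz": 0,"yaw": 0,"grip": 1}
    - {"dx": -0.007,"dy": -0.0156,"dz": 0,"yaw": 0,"grip": 1}
    - {"dx": -0.007,"dy": -0.0156,"dz": 0,"yaw": 0,"grip": 1}
    - {"dx": -0.007,"dy": -0.0156,"dz": 0,"yaw": 0,"grip": 1}
    - {"dx": 0,"dy": 0,"dz": 0,"yaw": 0,"grip": 1}
    - {"dx": 0,"dy": 0,"dz": 0,"yaw": 0,"grip": 1}

```text
time_s: 16.15
eef_pos: [0.4547, -0.0199, 0.1731]
tcp_rot: [-3.141, -0.001, 2.191]
ft_force: [0.4, 1.0, -7.8]
grip_width: 0.0088
gripper_force: 108.0
```

```bash
python3 - <<'E'
from h import *
to(.457,-.0195,.0607,125.6);print(st())
E
```

```text
now [ 0.4547 -0.0199  0.1731] psi 125.52 | yaw turn -0.08 then dx,dy,dz [-0.001   0.0021  0.1124]
{'time_s': 16.15, 'joints': [-0.1186, -0.3066, 1.7031, 0.0002, 1.7466, -0.7385], 'eef_pos': [0.4547, -0.0199, 0.1731], 'tcp_rot': [-3.1406, -0.0012, 2.1907], 'ft_force': [0.379, 1.0285, -7.7777], 'grip_width': 0.0088, 'gripper_force': 107.9716}
```

Call:
play_rows:
  series:
    - {"dx": -0.001,"dy": 0.002,"dz": 0.01,"yaw": 0,"grip": 1}
    - {"dx": 0,"dy": 0,"dz": 0.014,"yaw": 0,"grip": 1}
    - {"dx": 0,"dy": 0,"dz": 0.014,"yaw": 0,"grip": 1}
    - {"dx": 0,"dy": 0,"dz": 0.014,"yaw": 0,"grip": 1}
    - {"dx": 0,"dy": 0,"dz": 0.014,"yaw": 0,"grip": 1}
    - {"dx": 0,"dy": 0,"dz": 0.014,"yaw": 0,"grip": 1}
    - {"dx": 0,"dy": 0,"dz": 0.012,"yaw": 0,"grip": 1}
    - {"dx": 0,"dy": 0,"dz": 0.008,"yaw": 0,"grip": 1}
    - {"dx": 0,"dy": 0,"dz": 0.005,"yaw": 0,"grip": 1}
    - {"dx": 0,"dy": 0,"dz": 0,"yaw": 0,"grip": 1}
    - {"dx": 0,"dy": 0,"dz": 0,"yaw": 0,"grip": 1}

```text
time_s: 17.07
eef_pos: [0.4578, -0.019, 0.0694]
tcp_rot: [3.142, 0.0, 2.193]
ft_force: [-0.5, 0.0, -7.3]
grip_width: 0.0085
gripper_force: 107.8
```

```bash
python3 - <<'E'
from h import *
to(.457,-.0195,.0587,125.6);print(st())
s=cv2.cvtColor(snap('side','s4.png'),cv2.COLOR_RGB2BGR); t=cv2.cvtColor(snap('top','t4.png'),cv2.COLOR_RGB2BGR)
a=cv2.resize(t[190:300,340:490],(400,293),interpolation=cv2.INTER_CUBIC);b=cv2.resize(s[210:320,280:430],(400,293),interpolation=cv2.INTER_CUBIC)
cv2.imwrite('pics/c5.png',np.hstack([a,b]))
E
```

```text
now [ 0.4578 -0.019   0.0694] psi 125.62 | yaw turn 0.02 then dx,dy,dz [ 0.     -0.0009  0.0107]
{'time_s': 17.0667, 'joints': [-0.1157, -0.2716, 1.8588, 0.0, 1.5543, -0.7374], 'eef_pos': [0.4578, -0.019, 0.0694], 'tcp_rot': [3.1415, 0.0, 2.1925], 'ft_force': [-0.4764, 0.0278, -7.3328], 'grip_width': 0.0085, 'gripper_force': 107.8443}
```

View pics/c5.png

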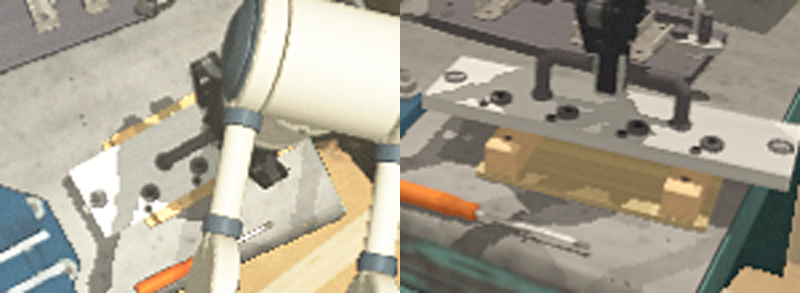

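The plate is level and centred over the bearers. Setting it down.

Call:
play_rows:
  series:
    - {"dx": 0,"dy": -0.0008,"dz": 0.004,"yaw": 0,"grip": 1}
    - {"dx": 0,"dy": 0,"dz": 0.003,"yaw": 0,"grip": 1}
    - {"dx": 0,"dy": 0,"dz": 0.002,"yaw": 0,"grip": 1}
    - {"dx": 0,"dy": 0,"dz": 0.001,"yaw": 0,"grip": 1}
    - {"dx": 0,"dy": 0,"dz": 0,"yaw": 0,"grip": 1}
    - {"dx": 0,"dy": 0,"dz": 0,"yaw": 0,"grip": 1}

```text
time_s: 17.67
eef_pos: [0.457, -0.0195, 0.0593]
tcp_rot: [3.141, 0.0, 2.192]
ft_force: [0.1, -0.0, -7.9]
grip_width: 0.0085
gripper_force: 108.4
```

Call:
play_rows:
  series:
    - {"dx": 0,"dy": 0,"dz": 0.0007,"yaw": 0,"grip": 1}
    - {"dx": 0,"dy": 0,"dz": 0.0007,"yaw": 0,"grip": 1}
    - {"dx": 0,"dy": 0,"dz": 0.0006,"yaw": 0,"grip": 1}
    - {"dx": 0,"dy": 0,"dz": 0,"yaw": 0,"grip": 1}
    - {"dx": 0,"dy": 0,"dz": 0,"yaw": 0,"grip": 1}

```text
time_s: 18.08
eef_pos: [0.457, -0.0197, 0.0586]
tcp_rot: [3.141, 0.001, 2.192]
ft_force: [-5.5, -0.3, 0.6]
grip_width: 0.0087
gripper_force: 109.4
```

Call:
play_rows:
  series:
    - {"dx": 0,"dy": 0,"dz": 0,"yaw": 0,"grip": 0.7}
    - {"dx": 0,"dy": 0,"dz": 0,"yaw": 0,"grip": 0.5}
    - {"dx": 0,"dy": 0,"dz": 0,"yaw": 0,"grip": 0.5}
    - {"dx": 0,"dy": 0,"dz": 0,"yaw": 0,"grip": 0.5}
    - {"dx": 0,"dy": 0,"dz": -0.02,"yaw": 0,"grip": 0.5}
    - {"dx": 0,"dy": 0,"dz": -0.03,"yaw": 0,"grip": 0.5}
    - {"dx": 0,"dy": 0,"dz": -0.03,"yaw": 0,"grip": 0.5}
    - {"dx": 0,"dy": 0,"dz": -0.03,"yaw": 0,"grip": 0.5}
    - {"dx": 0,"dy": 0,"dz": 0,"yaw": 7,"grip": 0.5}
    - {"dx": 0,"dy": 0,"dz": 0,"yaw": 7,"grip": 0.5}
    - {"dx": 0,"dy": 0,"dz": 0,"yaw": 7,"grip": 0.5}
    - {"dx": 0,"dy": 0,"dz": 0,"yaw": 7,"grip": 0.5}
    - {"dx": 0,"dy": 0,"dz": 0,"yaw": 7,"grip": 0.5}
    - {"dx": 0,"dy": 0,"dz": 0,"yaw": 7,"grip": 0.5}
    - {"dx": 0,"dy": 0,"dz": 0,"yaw": 7,"grip": 0.5}
    - {"dx": 0,"dy": 0,"dz": 0,"yaw": 7,"grip": 0.5}
    - {"dx": 0,"dy": 0,"dz": 0,"yaw": 7,"grip": 0.5}
    - {"dx": 0,"dy": 0,"dz": 0,"yaw": 7,"grip": 0.5}
  force: 40

```text
time_s: 19.58
eef_pos: [0.4573, -0.0195, 0.1677]
tcp_rot: [3.141, -0.001, 0.965]
ft_force: [0.0, -0.4, -0.1]
grip_width: 0.0427
gripper_force: 0.0
```

```bash
python3 - <<'E'
from h import *
J=(.576,.1873)
for y in(-.081,-.027,.081): print(y,tw((-.005,y),J,27.4))
to(*tw((-.005,-.081),J,27.4),.09,27.4);print(st())
s=cv2.cvtColor(snap('side','s5.png'),cv2.COLOR_RGB2BGR); t=cv2.cvtColor(snap('top','t5.png'),cv2.COLOR_RGB2BGR)
cv2.imwrite('pics/c6.png',cv2.resize(t[140:290,220:420],(800,600),interpolation=cv2.INTER_CUBIC))
E
```

```text
-0.081 [0.60883711 0.11308595]
-0.027 [0.58398632 0.16102799]
0.081 [0.53428474 0.25691205]
now [ 0.4573 -0.0195  0.1677] psi 55.26 | yaw turn 27.86 then dx,dy,dz [ 0.1956 -0.048   0.0777]
{'time_s': 19.5833, 'joints': [-0.1171, -0.3017, 1.7089, 0.0, 1.7334, 0.4892], 'eef_pos': [0.4573, -0.0195, 0.1677], 'tcp_rot': [3.1407, -0.0005, 0.9645], 'ft_force': [0.0496, -0.3569, -0.0558], 'grip_width': 0.0427, 'gripper_force': 0.0}
```

View pics/c6.png

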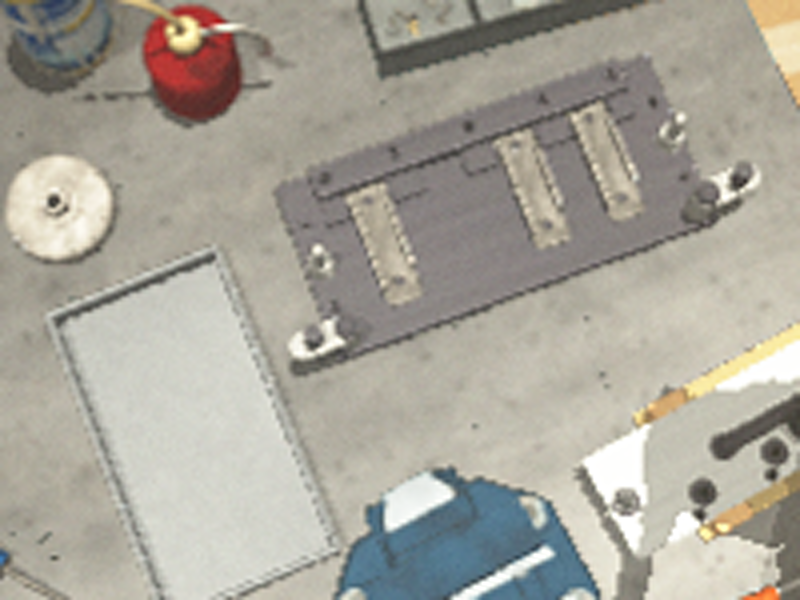

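Clear view. The front ends of the three brackets are at about crop (403,301), (551,243) and (626,216). Tray corners are at (50,316), (215,248) and (338,548).

```bash
python3 - <<'E'
from h import *
T=lambda *p:np.array(p,float)/4+[220-.375,140-.375]
J=np.array((.576,.1873));a=np.radians(27.4);R=np.array([[np.cos(a),-np.sin(a)],[np.sin(a),np.cos(a)]])
f=onz('top',T([403,301],[551,243],[626,216]),.014)[:,:2]; print('front ends jig',np.round((f-J)@R*1000,1).tolist())
r=onz('top',T([367,187],[515,134],[591,106]),.014)[:,:2]; print('at lip jig',np.round((r-J)@R*1000,1).tolist())
d=onz('top',T([319,258],[673,125]),.066)[:,:2]; print('dowel jig',np.round((d-J)@R*1000,1).tolist())
c=onz('top',T([50,316],[215,248],[338,548]),.022)[:,:2]; print('tray',np.round(c,4).tolist(),np.linalg.norm(c[0]-c[1]),np.linalg.norm(c[1]-c[2]),'centre',(c[0]+c[2])/2)
u=c[1]-c[2];print('tray yaw',np.degrees(np.arctan2(u[1],u[0])),np.degrees(np.arctan2(*(c[0]-c[1])[::-1]))-90)
E
```

```text
front ends jig [[-41.0, 83.7], [-38.2, -24.2], [-38.4, -78.9]]
at lip jig [[41.6, 79.3], [41.8, -28.9], [42.4, -85.3]]
dowel jig [[-5.0, 128.4], [-1.3, -120.0]]
tray [[0.4602, 0.4746], [0.5198, 0.3723], [0.3328, 0.2642]] 0.11840886610976767 0.21593959690968756 centre [0.39648464 0.36941527]
tray yaw 30.035975251148006 30.225712629715062
```

Call:
play_rows:
  series:
    - {"dx": 0,"dy": 0,"dz": 0,"yaw": 7,"grip": 0.58}
    - {"dx": 0,"dy": 0,"dz": 0,"yaw": 7,"grip": 0.58}
    - {"dx": 0,"dy": 0,"dz": 0,"yaw": 7,"grip": 0.58}
    - {"dx": 0,"dy": 0,"dz": 0,"yaw": 7,"grip": 0.58}
    - {"dx": 0.0214,"dy": -0.0053,"dz": 0.005,"yaw": 0,"grip": 0.58}
    - {"dx": 0.0214,"dy": -0.0053,"dz": 0.005,"yaw": 0,"grip": 0.58}
    - {"dx": 0.0214,"dy": -0.0053,"dz": 0.005,"yaw": 0,"grip": 0.58}
    - {"dx": 0.0214,"dy": -0.0053,"dz": 0.005,"yaw": 0,"grip": 0.58}
    - {"dx": 0.0214,"dy": -0.0053,"dz": 0.005,"yaw": 0,"grip": 0.58}
    - {"dx": 0.0214,"dy": -0.0053,"dz": 0.005,"yaw": 0,"grip": 0.58}
    - {"dx": 0.0214,"dy": -0.0053,"dz": 0.005,"yaw": 0,"grip": 0.58}
    - {"dx": 0.0214,"dy": -0.0053,"dz": 0.005,"yaw": 0,"grip": 0.58}
    - {"dx": 0.0214,"dy": -0.0053,"dz": 0.005,"yaw": 0,"grip": 0.58}
    - {"dx": 0,"dy": 0,"dz": 0,"yaw": 0,"grip": 0.58}
    - {"dx": 0,"dy": 0,"dz": 0,"yaw": 0,"grip": 0.58}
    - {"dx": 0,"dy": 0,"dz": 0,"yaw": 0,"grip": 0.58}

```text
time_s: 21.02
eef_pos: [0.6054, 0.1117, 0.1224]
tcp_rot: [3.141, 0.0, 0.484]
ft_force: [-0.2, -1.2, -0.0]
grip_width: 0.0359
gripper_force: 0.0
```

```bash
python3 - <<'E'
from h import *
J=(.576,.1873)
to(*tw((-.008,-.081),J,27.4),.015,27.4);print(st())
E
```

```text
now [0.6054 0.1117 0.1224] psi 27.73 | yaw turn 0.33 then dx,dy,dz [0.0007 0.0004 0.1074]
{'time_s': 21.0167, 'joints': [0.1274, 0.1385, 1.3722, -0.0003, 1.6312, 1.2142], 'eef_pos': [0.6054, 0.1117, 0.1224], 'tcp_rot': [3.1414, 0.0004, 0.484], 'ft_force': [-0.1757, -1.2072, -0.0165], 'grip_width': 0.0359, 'gripper_force': 0.0}
```

Descend most of the way, then check the force before the last part.

Call:
play_rows:
  series:
    - {"dx": 0.0005,"dy": 0.0004,"dz": 0.02,"yaw": 0.3,"grip": 0.58}
    - {"dx": 0,"dy": 0,"dz": 0.02,"yaw": 0,"grip": 0.58}
    - {"dx": 0,"dy": 0,"dz": 0.02,"yaw": 0,"grip": 0.58}
    - {"dx": 0,"dy": 0,"dz": 0.02,"yaw": 0,"grip": 0.58}
    - {"dx": 0,"dy": 0,"dz": 0.01,"yaw": 0,"grip": 0.58}
    - {"dx": 0,"dy": 0,"dz": 0.006,"yaw": 0,"grip": 0.58}
    - {"dx": 0,"dy": 0,"dz": 0.005,"yaw": 0,"grip": 0.58}
    - {"dx": 0,"dy": 0,"dz": 0.004,"yaw": 0,"grip": 0.58}
    - {"dx": 0,"dy": 0,"dz": 0,"yaw": 0,"grip": 0.58}
    - {"dx": 0,"dy": 0,"dz": 0,"yaw": 0,"grip": 0.58}

```text
time_s: 21.85
eef_pos: [0.6072, 0.1117, 0.0201]
tcp_rot: [3.14, -0.003, 0.477]
ft_force: [-4.0, -0.5, 4.8]
grip_width: 0.0358
gripper_force: 2.0
```

Call:
play_rows:
  series:
    - {"dx": 0,"dy": 0,"dz": 0.001,"yaw": 0,"grip": 0.65}
    - {"dx": 0,"dy": 0,"dz": 0.001,"yaw": 0,"grip": 0.75}
    - {"dx": 0,"dy": 0,"dz": 0,"yaw": 0,"grip": 0.9}
    - {"dx": 0,"dy": 0,"dz": 0,"yaw": 0,"grip": 1}
    - {"dx": 0,"dy": 0,"dz": 0,"yaw": 0,"grip": 1}
    - {"dx": 0,"dy": 0,"dz": 0,"yaw": 0,"grip": 1}
  force: 40

```text
time_s: 22.35
eef_pos: [0.608, 0.1124, 0.0193]
tcp_rot: [3.14, -0.005, 0.477]
ft_force: [-2.6, 0.4, 9.7]
grip_width: 0.0246
gripper_force: 38.8
```

Call:
play_rows:
  series:
    - {"dx": 0,"dy": 0,"dz": -0.0015,"yaw": 0,"grip": 1}
    - {"dx": 0,"dy": 0,"dz": -0.0015,"yaw": 0,"grip": 1}
    - {"dx": -0.002,"dy": 0,"dz": 0,"yaw": 0,"grip": 1}
    - {"dx": -0.003,"dy": 0,"dz": 0,"yaw": 0,"grip": 1}
    - {"dx": -0.004,"dy": 0,"dz": 0,"yaw": 0,"grip": 1}
    - {"dx": -0.004,"dy": 0,"dz": 0,"yaw": 0,"grip": 1}
    - {"dx": -0.004,"dy": 0,"dz": 0,"yaw": 0,"grip": 1}
    - {"dx": -0.004,"dy": 0,"dz": 0,"yaw": 0,"grip": 1}
    - {"dx": -0.004,"dy": 0,"dz": 0,"yaw": 0,"grip": 1}
    - {"dx": 0,"dy": 0,"dz": 0,"yaw": 0,"grip": 1}

```text
time_s: 23.18
eef_pos: [0.5839, 0.1001, 0.0193]
tcp_rot: [3.141, -0.002, 0.477]
ft_force: [0.7, 1.6, 6.6]
grip_width: 0.0245
gripper_force: 40.2
```

```bash
python3 - <<'E'
from h import *
print(st())
s=cv2.cvtColor(snap('side','s6.png'),cv2.COLOR_RGB2BGR)
cv2.imwrite('pics/c7.png',cv2.resize(s[180:260,290:420],(780,480),interpolation=cv2.INTER_CUBIC))
E
```

```text
{'time_s': 23.1833, 'joints': [0.1124, 0.1322, 1.565, 0.0, 1.4427, 1.2067], 'eef_pos': [0.5839, 0.1001, 0.0193], 'tcp_rot': [3.141, -0.0015, 0.4765], 'ft_force': [0.7462, 1.6251, 6.599], 'grip_width': 0.0245, 'gripper_force': 40.2347}
```

View pics/c7.png

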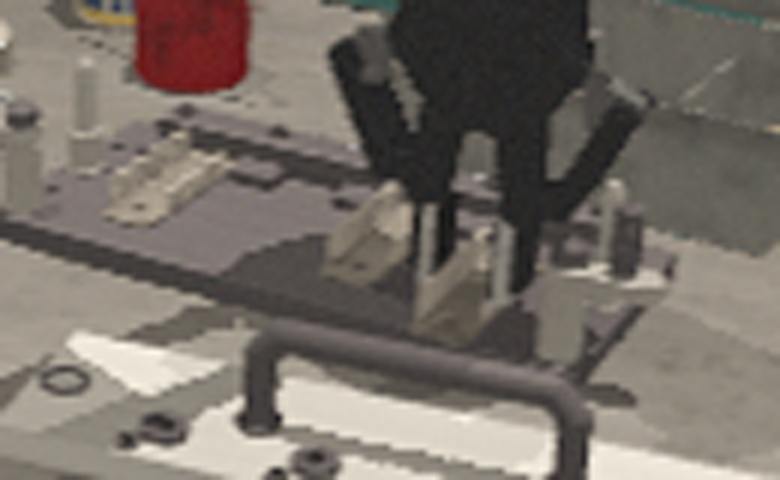

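The bracket is out from under the lip and held. Lift it, turn, and check that the tray hasn't been knocked.

Call:
play_rows:
  series:
    - {"dx": 0,"dy": 0,"dz": -0.01,"yaw": 0,"grip": 1}
    - {"dx": 0,"dy": 0,"dz": -0.02,"yaw": 0,"grip": 1}
    - {"dx": 0,"dy": 0,"dz": -0.03,"yaw": 0,"grip": 1}
    - {"dx": 0,"dy": 0,"dz": -0.03,"yaw": 0,"grip": 1}
    - {"dx": 0,"dy": 0,"dz": -0.03,"yaw": 0,"grip": 1}
    - {"dx": 0,"dy": 0,"dz": 0,"yaw": -6.6,"grip": 1}
    - {"dx": 0,"dy": 0,"dz": 0,"yaw": -6.6,"grip": 1}
    - {"dx": 0,"dy": 0,"dz": 0,"yaw": -6.6,"grip": 1}
    - {"dx": 0,"dy": 0,"dz": 0,"yaw": -6.6,"grip": 1}
    - {"dx": 0,"dy": 0,"dz": 0,"yaw": -6.6,"grip": 1}
    - {"dx": 0,"dy": 0,"dz": 0,"yaw": -6.6,"grip": 1}
    - {"dx": 0,"dy": 0,"dz": 0,"yaw": -6.6,"grip": 1}
    - {"dx": 0,"dy": 0,"dz": 0,"yaw": -6.6,"grip": 1}
    - {"dx": 0,"dy": 0,"dz": 0,"yaw": -6.6,"grip": 1}
    - {"dx": 0,"dy": 0,"dz": 0,"yaw": -6.6,"grip": 1}
    - {"dx": 0,"dy": 0,"dz": 0,"yaw": -6.6,"grip": 1}
    - {"dx": 0,"dy": 0,"dz": 0,"yaw": -6.6,"grip": 1}
    - {"dx": 0,"dy": 0,"dz": 0,"yaw": -6.6,"grip": 1}
    - {"dx": 0,"dy": 0,"dz": 0,"yaw": -6.6,"grip": 1}

```text
time_s: 24.82
eef_pos: [0.5828, 0.1, 0.1373]
tcp_rot: [-3.138, -0.001, 2.095]
ft_force: [0.1, 0.4, -0.5]
grip_width: 0.024
gripper_force: 39.3
```

```bash
cat >> h.py <<'E'
TR=(.396,.3685,30.)
def slot(x,y,z,psi=120): to(*tw((x,y),TR[:2],TR[2]),z,psi)
def edgeshift(ref,cur,boxes):  # shift of patches between two pictures (px), with match score
    for n,(x,y,w,h) in boxes.items():
        m=12; r=ref[y:y+h,x:x+w]; c=cur[max(0,y-m):y+h+m,x-m:x+w+m]
        q=cv2.matchTemplate(c,r,cv2.TM_CCOEFF_NORMED); _,v,_,l=cv2.minMaxLoc(q)
        print(n,'shift',(l[0]-m,l[1]-min(m,y)),'score',round(v,2))
BX={'trayTop':(226,198,56,26),'trayR':(280,225,30,55),'brA':(304,182,24,34),'brB':(340,168,26,36),'brC':(360,160,26,36),'strapL':(290,212,26,24),'drum':(220,175,32,34),'can':(250,138,36,34)}
E
python3 - <<'E'
from h import *
print(st()); slot(.06,-.013,.14)
t=cv2.cvtColor(snap('top','t6.png'),cv2.COLOR_RGB2BGR)
edgeshift(cv2.imread('pics/t5.png'),t,BX)
E
```

```text
{'time_s': 24.8167, 'joints': [0.1126, 0.0723, 1.4165, -0.0003, 1.6561, -0.4115], 'eef_pos': [0.5828, 0.1, 0.1373], 'tcp_rot': [-3.1385, -0.001, 2.0948], 'ft_force': [0.1367, 0.4438, -0.4554], 'grip_width': 0.024, 'gripper_force': 39.3167}
now [0.5828 0.1    0.1373] psi 120.03 | yaw turn 0.03 then dx,dy,dz [ 0.3129  0.0325 -0.0027]
trayTop shift (0, 0) score 0.99
trayR shift (0, 0) score 0.99
brA shift (0, 0) score 0.99
brB shift (0, 0) score 0.54
brC shift (7, -9) score 0.4
strapL shift (0, 0) score 1.0
drum shift (0, 0) score 1.0
can shift (0, 0) score 1.0
```

Call:
play_rows:
  series:
    - {"dx": 0.0223,"dy": 0.0023,"dz": 0,"yaw": 0,"grip": 1}
    - {"dx": 0.0223,"dy": 0.0023,"dz": 0,"yaw": 0,"grip": 1}
    - {"dx": 0.0223,"dy": 0.0023,"dz": 0,"yaw": 0,"grip": 1}
    - {"dx": 0.0223,"dy": 0.0023,"dz": 0,"yaw": 0,"grip": 1}
    - {"dx": 0.0223,"dy": 0.0023,"dz": 0,"yaw": 0,"grip": 1}
    - {"dx": 0.0223,"dy": 0.0023,"dz": 0,"yaw": 0,"grip": 1}
    - {"dx": 0.0223,"dy": 0.0023,"dz": 0,"yaw": 0,"grip": 1}
    - {"dx": 0.0223,"dy": 0.0023,"dz": 0,"yaw": 0,"grip": 1}
    - {"dx": 0.0223,"dy": 0.0023,"dz": 0,"yaw": 0,"grip": 1}
    - {"dx": 0.0223,"dy": 0.0023,"dz": 0,"yaw": 0,"grip": 1}
    - {"dx": 0.0223,"dy": 0.0023,"dz": 0,"yaw": 0,"grip": 1}
    - {"dx": 0.0223,"dy": 0.0023,"dz": 0,"yaw": 0,"grip": 1}
    - {"dx": 0.0223,"dy": 0.0023,"dz": 0,"yaw": 0,"grip": 1}
    - {"dx": 0.0223,"dy": 0.0023,"dz": 0,"yaw": 0,"grip": 1}
    - {"dx": 0,"dy": 0,"dz": 0,"yaw": 0,"grip": 1}
    - {"dx": 0,"dy": 0,"dz": 0,"yaw": 0,"grip": 1}

```text
time_s: 26.2
eef_pos: [0.4562, 0.3877, 0.1375]
tcp_rot: [-3.139, 0.001, 2.089]
ft_force: [0.3, -0.1, -0.5]
grip_width: 0.0241
gripper_force: 39.3
```

```bash
python3 - <<'E'
from h import *
slot(.06,-.013,.013); print(st()['grip_width'])
s=cv2.cvtColor(snap('side','s7.png'),cv2.COLOR_RGB2BGR);t=cv2.cvtColor(snap('top','t7.png'),cv2.COLOR_RGB2BGR)
edgeshift(cv2.imread('pics/t5.png'),t,BX)
a=cv2.resize(t[150:300,210:410],(400,300),interpolation=cv2.INTER_CUBIC);b=cv2.resize(s[120:240,180:340],(400,300),interpolation=cv2.INTER_CUBIC)
cv2.imwrite('pics/c8.png',np.hstack([a,b]))
E
```

```text
now [0.4562 0.3877 0.1375] psi 119.7 | yaw turn -0.3 then dx,dy,dz [ 0.0005 -0.0017  0.1245]
0.0241
trayTop shift (12, -10) score 0.22
trayR shift (12, -12) score 0.36
brA shift (0, 0) score 0.93
brB shift (0, 0) score 0.94
brC shift (0, 0) score 0.44
strapL shift (-8, -6) score 0.47
drum shift (-12, -12) score 0.29
can shift (5, -2) score 0.43
```

View pics/c8.png

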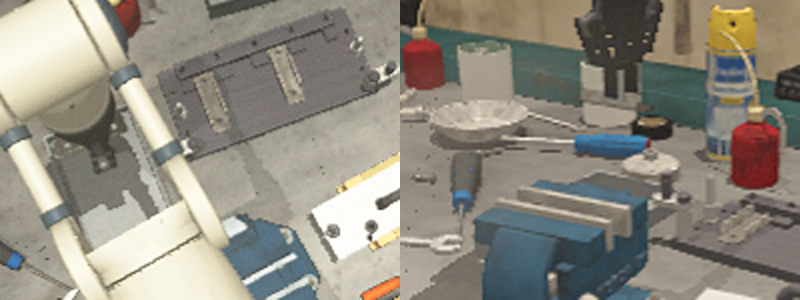

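The tray is where it was under the arm (from the side the vise hides it). Lowering the first bracket.

Call:
play_rows:
  series:
    - {"dx": 0.0005,"dy": -0.0017,"dz": 0.02,"yaw": -0.3,"grip": 1}
    - {"dx": 0,"dy": 0,"dz": 0.025,"yaw": 0,"grip": 1}
    - {"dx": 0,"dy": 0,"dz": 0.025,"yaw": 0,"grip": 1}
    - {"dx": 0,"dy": 0,"dz": 0.02,"yaw": 0,"grip": 1}
    - {"dx": 0,"dy": 0,"dz": 0.015,"yaw": 0,"grip": 1}
    - {"dx": 0,"dy": 0,"dz": 0.01,"yaw": 0,"grip": 1}
    - {"dx": 0,"dy": 0,"dz": 0.008,"yaw": 0,"grip": 1}
    - {"dx": 0,"dy": 0,"dz": 0.003,"yaw": 0,"grip": 1}
    - {"dx": 0,"dy": 0,"dz": 0,"yaw": 0,"grip": 1}
    - {"dx": 0,"dy": 0,"dz": 0,"yaw": 0,"grip": 1}

```text
time_s: 27.13
eef_pos: [0.456, 0.3873, 0.0133]
tcp_rot: [3.14, -0.0, 2.094]
ft_force: [0.2, 0.1, -1.1]
grip_width: 0.0239
gripper_force: 39.3
```

Call:
play_rows:
  series:
    - {"dx": 0,"dy": 0,"dz": 0.001,"yaw": 0,"grip": 1}
    - {"dx": 0,"dy": 0,"dz": 0.001,"yaw": 0,"grip": 1}
    - {"dx": 0,"dy": 0,"dz": 0.001,"yaw": 0,"grip": 1}
    - {"dx": 0,"dy": 0,"dz": 0,"yaw": 0,"grip": 1}
    - {"dx": 0,"dy": 0,"dz": 0,"yaw": 0,"grip": 1}

```text
time_s: 27.55
eef_pos: [0.4556, 0.3873, 0.0095]
tcp_rot: [3.141, -0.0, 2.095]
ft_force: [0.3, -0.2, 0.1]
grip_width: 0.0244
gripper_force: 39.4
```

Call:
play_rows:
  series:
    - {"dx": 0,"dy": 0,"dz": 0.001,"yaw": 0,"grip": 1}
    - {"dx": 0,"dy": 0,"dz": 0,"yaw": 0,"grip": 1}
    - {"dx": 0,"dy": 0,"dz": 0,"yaw": 0,"grip": 0.65}
    - {"dx": 0,"dy": 0,"dz": 0,"yaw": 0,"grip": 0.58}
    - {"dx": 0,"dy": 0,"dz": 0,"yaw": 0,"grip": 0.58}
    - {"dx": 0,"dy": 0,"dz": 0,"yaw": 0,"grip": 0.58}
    - {"dx": 0,"dy": 0,"dz": -0.01,"yaw": 0,"grip": 0.58}
    - {"dx": 0,"dy": 0,"dz": -0.02,"yaw": 0,"grip": 0.58}
    - {"dx": 0,"dy": 0,"dz": -0.03,"yaw": 0,"grip": 0.58}
    - {"dx": 0,"dy": 0,"dz": -0.03,"yaw": 0,"grip": 0.58}
    - {"dx": 0,"dy": 0,"dz": -0.03,"yaw": 0,"grip": 0.58}
    - {"dx": 0,"dy": 0,"dz": 0,"yaw": 0,"grip": 0.58}

```text
time_s: 28.55
eef_pos: [0.4579, 0.389, 0.1374]
tcp_rot: [3.129, -0.002, 2.095]
ft_force: [0.0, -0.1, 0.4]
grip_width: 0.036
gripper_force: 0.0
```

Call:
play_rows:
  series:
    - {"dx": 0,"dy": 0,"dz": 0,"yaw": 6.6,"grip": 0.58}
    - {"dx": 0,"dy": 0,"dz": 0,"yaw": 6.6,"grip": 0.58}
    - {"dx": 0,"dy": 0,"dz": 0,"yaw": 6.6,"grip": 0.58}
    - {"dx": 0,"dy": 0,"dz": 0,"yaw": 6.6,"grip": 0.58}
    - {"dx": 0,"dy": 0,"dz": 0,"yaw": 6.6,"grip": 0.58}
    - {"dx": 0,"dy": 0,"dz": 0,"yaw": 6.6,"grip": 0.58}
    - {"dx": 0,"dy": 0,"dz": 0,"yaw": 6.6,"grip": 0.58}
    - {"dx": 0,"dy": 0,"dz": 0,"yaw": 6.6,"grip": 0.58}
    - {"dx": 0,"dy": 0,"dz": 0,"yaw": 6.6,"grip": 0.58}
    - {"dx": 0,"dy": 0,"dz": 0,"yaw": 6.6,"grip": 0.58}
    - {"dx": 0,"dy": 0,"dz": 0,"yaw": 6.6,"grip": 0.58}
    - {"dx": 0,"dy": 0,"dz": 0,"yaw": 6.6,"grip": 0.58}
    - {"dx": 0,"dy": 0,"dz": 0,"yaw": 6.6,"grip": 0.58}
    - {"dx": 0,"dy": 0,"dz": 0,"yaw": 6.6,"grip": 0.58}

```text
time_s: 29.72
eef_pos: [0.4556, 0.3871, 0.1289]
tcp_rot: [-3.141, -0.001, 0.476]
ft_force: [0.3, 0.9, -0.2]
grip_width: 0.0358
gripper_force: 0.0
```

```bash
python3 - <<'E'
from h import *
to(*tw((-.006,-.027),(.576,.1873),27.4),.13,27.4)
t=cv2.cvtColor(snap('top','t8.png'),cv2.COLOR_RGB2BGR)
edgeshift(cv2.imread('pics/t5.png'),t,BX)
E
```

```text
now [0.4556 0.3871 0.1289] psi 27.28 | yaw turn -0.12 then dx,dy,dz [ 0.009   0.2599 -0.0011]
trayTop shift (12, -7) score 0.19
trayR shift (12, -12) score 0.37
brA shift (0, 0) score 0.93
brB shift (0, 0) score 0.94
brC shift (0, 0) score 0.43
strapL shift (0, 0) score 0.49
drum shift (-11, -12) score 0.34
can shift (1, 0) score 0.45
```

Call:
play_rows:
  series:
    - {"dx": 0.0009,"dy": 0.026,"dz": 0,"yaw": 0,"grip": 0.58}
    - {"dx": 0.0009,"dy": 0.026,"dz": 0,"yaw": 0,"grip": 0.58}
    - {"dx": 0.0009,"dy": 0.026,"dz": 0,"yaw": 0,"grip": 0.58}
    - {"dx": 0.0009,"dy": 0.026,"dz": 0,"yaw": 0,"grip": 0.58}
    - {"dx": 0.0009,"dy": 0.026,"dz": 0,"yaw": 0,"grip": 0.58}
    - {"dx": 0.0009,"dy": 0.026,"dz": 0,"yaw": 0,"grip": 0.58}
    - {"dx": 0.0009,"dy": 0.026,"dz": 0,"yaw": 0,"grip": 0.58}
    - {"dx": 0.0009,"dy": 0.026,"dz": 0,"yaw": 0,"grip": 0.58}
    - {"dx": 0.0009,"dy": 0.026,"dz": 0,"yaw": 0,"grip": 0.58}
    - {"dx": 0.0009,"dy": 0.026,"dz": 0,"yaw": 0,"grip": 0.58}
    - {"dx": 0,"dy": 0,"dz": 0,"yaw": 0,"grip": 0.58}
    - {"dx": 0,"dy": 0,"dz": 0,"yaw": 0,"grip": 0.58}
    - {"dx": 0,"dy": 0,"dz": 0,"yaw": 0,"grip": 0.58}

```text
time_s: 30.85
eef_pos: [0.5838, 0.1612, 0.1285]
tcp_rot: [-3.141, -0.0, 0.483]
ft_force: [-0.3, -0.0, -0.2]
grip_width: 0.0358
gripper_force: 0.0
```

```bash
python3 - <<'E'
from h import *
to(*tw((-.006,-.027),(.576,.1873),27.4),.02,27.4)
t=cv2.cvtColor(snap('top','t9.png'),cv2.COLOR_RGB2BGR)
edgeshift(cv2.imread('pics/t5.png'),t,BX)
E
```

```text
now [0.5838 0.1612 0.1285] psi 27.68 | yaw turn 0.28 then dx,dy,dz [-0.001   0.0002  0.1085]
trayTop shift (0, 0) score 0.94
trayR shift (0, 0) score 0.99
brA shift (0, 0) score 0.6
brB shift (-3, -4) score 0.39
brC shift (5, 9) score 0.23
strapL shift (0, 0) score 1.0
drum shift (0, 0) score 1.0
can shift (0, 0) score 1.0
```

Call:
play_rows:
  series:
    - {"dx": -0.001,"dy": 0,"dz": 0.02,"yaw": 0.3,"grip": 0.58}
    - {"dx": 0,"dy": 0,"dz": 0.025,"yaw": 0,"grip": 0.58}
    - {"dx": 0,"dy": 0,"dz": 0.025,"yaw": 0,"grip": 0.58}
    - {"dx": 0,"dy": 0,"dz": 0.017,"yaw": 0,"grip": 0.58}
    - {"dx": 0,"dy": 0,"dz": 0.01,"yaw": 0,"grip": 0.58}
    - {"dx": 0,"dy": 0,"dz": 0.006,"yaw": 0,"grip": 0.58}
    - {"dx": 0,"dy": 0,"dz": 0.004,"yaw": 0,"grip": 0.58}
    - {"dx": 0,"dy": 0,"dz": 0.002,"yaw": 0,"grip": 0.58}
    - {"dx": 0,"dy": 0,"dz": 0,"yaw": 0,"grip": 0.58}
    - {"dx": 0,"dy": 0,"dz": 0,"yaw": 0,"grip": 0.65}
    - {"dx": 0,"dy": 0,"dz": 0,"yaw": 0,"grip": 0.75}
    - {"dx": 0,"dy": 0,"dz": 0,"yaw": 0,"grip": 0.9}
    - {"dx": 0,"dy": 0,"dz": 0,"yaw": 0,"grip": 1}
    - {"dx": 0,"dy": 0,"dz": 0,"yaw": 0,"grip": 1}
    - {"dx": 0,"dy": 0,"dz": 0,"yaw": 0,"grip": 1}
  force: 40

```text
time_s: 32.15
eef_pos: [0.5839, 0.1607, 0.0208]
tcp_rot: [3.141, -0.002, 0.477]
ft_force: [-0.0, 0.6, 5.7]
grip_width: 0.0237
gripper_force: 40.2
```

Call:
play_rows:
  series:
    - {"dx": 0,"dy": 0,"dz": -0.001,"yaw": 0,"grip": 1}
    - {"dx": -0.002,"dy": 0,"dz": 0,"yaw": 0,"grip": 1}
    - {"dx": -0.003,"dy": 0,"dz": 0,"yaw": 0,"grip": 1}
    - {"dx": -0.004,"dy": 0,"dz": 0,"yaw": 0,"grip": 1}
    - {"dx": -0.004,"dy": 0,"dz": 0,"yaw": 0,"grip": 1}
    - {"dx": -0.004,"dy": 0,"dz": 0,"yaw": 0,"grip": 1}
    - {"dx": -0.004,"dy": 0,"dz": 0,"yaw": 0,"grip": 1}
    - {"dx": -0.004,"dy": 0,"dz": 0,"yaw": 0,"grip": 1}
    - {"dx": 0,"dy": 0,"dz": 0,"yaw": 0,"grip": 1}
    - {"dx": 0,"dy": 0,"dz": 0,"yaw": 0,"grip": 1}

```text
time_s: 32.98
eef_pos: [0.5604, 0.1486, 0.0208]
tcp_rot: [3.141, 0.0, 0.476]
ft_force: [-0.4, 0.7, 6.6]
grip_width: 0.0239
gripper_force: 40.3
```

Call:
play_rows:
  series:
    - {"dx": 0,"dy": 0,"dz": -0.01,"yaw": 0,"grip": 1}
    - {"dx": 0,"dy": 0,"dz": -0.02,"yaw": 0,"grip": 1}
    - {"dx": 0,"dy": 0,"dz": -0.03,"yaw": 0,"grip": 1}
    - {"dx": 0,"dy": 0,"dz": -0.03,"yaw": 0,"grip": 1}
    - {"dx": 0,"dy": 0,"dz": -0.025,"yaw": 0,"grip": 1}
    - {"dx": 0,"dy": 0,"dz": 0,"yaw": -6.6,"grip": 1}
    - {"dx": 0,"dy": 0,"dz": 0,"yaw": -6.6,"grip": 1}
    - {"dx": 0,"dy": 0,"dz": 0,"yaw": -6.6,"grip": 1}
    - {"dx": 0,"dy": 0,"dz": 0,"yaw": -6.6,"grip": 1}
    - {"dx": 0,"dy": 0,"dz": 0,"yaw": -6.6,"grip": 1}
    - {"dx": 0,"dy": 0,"dz": 0,"yaw": -6.6,"grip": 1}
    - {"dx": 0,"dy": 0,"dz": 0,"yaw": -6.6,"grip": 1}
    - {"dx": 0,"dy": 0,"dz": 0,"yaw": -6.6,"grip": 1}
    - {"dx": 0,"dy": 0,"dz": 0,"yaw": -6.6,"grip": 1}
    - {"dx": 0,"dy": 0,"dz": 0,"yaw": -6.6,"grip": 1}
    - {"dx": 0,"dy": 0,"dz": 0,"yaw": -6.6,"grip": 1}
    - {"dx": 0,"dy": 0,"dz": 0,"yaw": -6.6,"grip": 1}
    - {"dx": 0,"dy": 0,"dz": 0,"yaw": -6.6,"grip": 1}
    - {"dx": 0,"dy": 0,"dz": 0,"yaw": -6.6,"grip": 1}

```text
time_s: 34.57
eef_pos: [0.5595, 0.1484, 0.134]
tcp_rot: [-3.138, -0.001, 2.095]
ft_force: [0.1, 0.4, -0.4]
grip_width: 0.0237
gripper_force: 39.3
```

```bash
python3 - <<'E'
from h import *
slot(0,-.013,.135); print(st()['grip_width'])
t=cv2.cvtColor(snap('top','t10.png'),cv2.COLOR_RGB2BGR)
edgeshift(cv2.imread('pics/t5.png'),t,BX)
a=t[150:300,210:410];cv2.imwrite('pics/c9.png',cv2.resize(a,(600,450),interpolation=cv2.INTER_CUBIC))
E
```

```text
now [0.5595 0.1484 0.134 ] psi 120.03 | yaw turn 0.03 then dx,dy,dz [ 0.2593 -0.0316 -0.001 ]
0.0237
trayTop shift (0, 0) score 0.94
trayR shift (0, 0) score 0.99
brA shift (0, 0) score 0.72
brB shift (1, -3) score 0.47
brC shift (12, 10) score 0.04
strapL shift (0, 0) score 1.0
drum shift (0, 0) score 1.0
can shift (0, 0) score 1.0
```

View pics/c9.png

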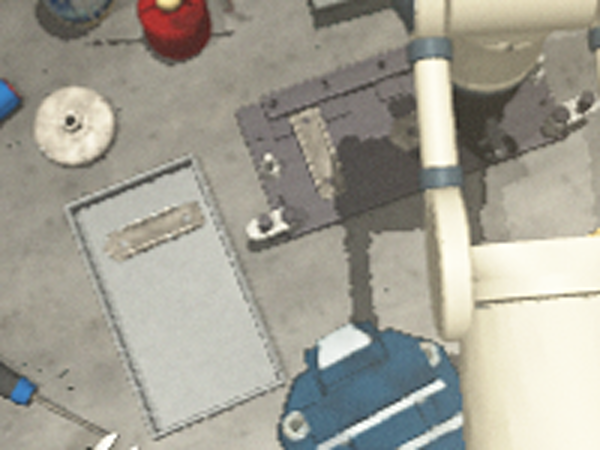

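The first bracket lies flat in the far part of the tray (crop (155,230)). The tray, drum and can haven't moved.

Call:
play_rows:
  series:
    - {"dx": 0.0236,"dy": -0.0029,"dz": 0,"yaw": 0,"grip": 1}
    - {"dx": 0.0236,"dy": -0.0029,"dz": 0,"yaw": 0,"grip": 1}
    - {"dx": 0.0236,"dy": -0.0029,"dz": 0,"yaw": 0,"grip": 1}
    - {"dx": 0.0236,"dy": -0.0029,"dz": 0,"yaw": 0,"grip": 1}
    - {"dx": 0.0236,"dy": -0.0029,"dz": 0,"yaw": 0,"grip": 1}
    - {"dx": 0.0236,"dy": -0.0029,"dz": 0,"yaw": 0,"grip": 1}
    - {"dx": 0.0236,"dy": -0.0029,"dz": 0,"yaw": 0,"grip": 1}
    - {"dx": 0.0236,"dy": -0.0029,"dz": 0,"yaw": 0,"grip": 1}
    - {"dx": 0.0236,"dy": -0.0029,"dz": 0,"yaw": 0,"grip": 1}
    - {"dx": 0.0236,"dy": -0.0029,"dz": 0,"yaw": 0,"grip": 1}
    - {"dx": 0.0236,"dy": -0.0029,"dz": 0,"yaw": 0,"grip": 1}
    - {"dx": 0,"dy": 0,"dz": 0,"yaw": 0,"grip": 1}
    - {"dx": 0,"dy": 0,"dz": 0,"yaw": 0,"grip": 1}
    - {"dx": 0,"dy": 0,"dz": 0,"yaw": 0,"grip": 1}

```text
time_s: 35.78
eef_pos: [0.4043, 0.3578, 0.1347]
tcp_rot: [-3.14, 0.001, 2.088]
ft_force: [0.6, 0.3, -0.8]
grip_width: 0.0237
gripper_force: 39.3
```

```bash
python3 - <<'E'
from h import *
slot(0,-.013,.0145); print(st()['grip_width'])
E
```

```text
now [0.4043 0.3578 0.1347] psi 119.64 | yaw turn -0.36 then dx,dy,dz [ 0.0004 -0.0019  0.1202]
0.0237
```

Call:
play_rows:
  series:
    - {"dx": 0.0004,"dy": -0.0019,"dz": 0.02,"yaw": -0.4,"grip": 1}
    - {"dx": 0,"dy": 0,"dz": 0.025,"yaw": 0,"grip": 1}
    - {"dx": 0,"dy": 0,"dz": 0.025,"yaw": 0,"grip": 1}
    - {"dx": 0,"dy": 0,"dz": 0.02,"yaw": 0,"grip": 1}
    - {"dx": 0,"dy": 0,"dz": 0.015,"yaw": 0,"grip": 1}
    - {"dx": 0,"dy": 0,"dz": 0.01,"yaw": 0,"grip": 1}
    - {"dx": 0,"dy": 0,"dz": 0.005,"yaw": 0,"grip": 1}
    - {"dx": 0,"dy": 0,"dz": 0.001,"yaw": 0,"grip": 1}
    - {"dx": 0,"dy": 0,"dz": 0.001,"yaw": 0,"grip": 1}
    - {"dx": 0,"dy": 0,"dz": 0.001,"yaw": 0,"grip": 1}
    - {"dx": 0,"dy": 0,"dz": 0,"yaw": 0,"grip": 1}
    - {"dx": 0,"dy": 0,"dz": 0,"yaw": 0,"grip": 1}

```text
time_s: 36.78
eef_pos: [0.4031, 0.3584, 0.0132]
tcp_rot: [3.14, -0.0, 2.096]
ft_force: [-0.2, 0.3, -0.1]
grip_width: 0.024
gripper_force: 39.3
```

Call:
play_rows:
  series:
    - {"dx": 0,"dy": 0,"dz": 0.001,"yaw": 0,"grip": 1}
    - {"dx": 0,"dy": 0,"dz": 0.001,"yaw": 0,"grip": 1}
    - {"dx": 0,"dy": 0,"dz": 0.001,"yaw": 0,"grip": 1}
    - {"dx": 0,"dy": 0,"dz": 0,"yaw": 0,"grip": 1}
    - {"dx": 0,"dy": 0,"dz": 0,"yaw": 0,"grip": 1}

```text
time_s: 37.2
eef_pos: [0.4029, 0.3583, 0.0108]
tcp_rot: [3.141, -0.0, 2.096]
ft_force: [-2.7, -1.8, 6.6]
grip_width: 0.0239
gripper_force: 40.6
```

Contact. Release, rise, turn back.

Call:
play_rows:
  series:
    - {"dx": 0,"dy": 0,"dz": -0.0005,"yaw": 0,"grip": 1}
    - {"dx": 0,"dy": 0,"dz": 0,"yaw": 0,"grip": 0.65}
    - {"dx": 0,"dy": 0,"dz": 0,"yaw": 0,"grip": 0.58}
    - {"dx": 0,"dy": 0,"dz": 0,"yaw": 0,"grip": 0.58}
    - {"dx": 0,"dy": 0,"dz": 0,"yaw": 0,"grip": 0.58}
    - {"dx": 0,"dy": 0,"dz": -0.01,"yaw": 0,"grip": 0.58}
    - {"dx": 0,"dy": 0,"dz": -0.02,"yaw": 0,"grip": 0.58}
    - {"dx": 0,"dy": 0,"dz": -0.03,"yaw": 0,"grip": 0.58}
    - {"dx": 0,"dy": 0,"dz": -0.03,"yaw": 0,"grip": 0.58}
    - {"dx": 0,"dy": 0,"dz": -0.03,"yaw": 0,"grip": 0.58}
    - {"dx": 0,"dy": 0,"dz": 0,"yaw": 0,"grip": 0.58}

```text
time_s: 38.12
eef_pos: [0.405, 0.3599, 0.1384]
tcp_rot: [3.13, -0.002, 2.096]
ft_force: [0.5, 0.6, 1.1]
grip_width: 0.0358
gripper_force: 0.0
```

Call:
play_rows:
  series:
    - {"dx": 0,"dy": 0,"dz": 0,"yaw": 6.6,"grip": 0.58}
    - {"dx": 0,"dy": 0,"dz": 0,"yaw": 6.6,"grip": 0.58}
    - {"dx": 0,"dy": 0,"dz": 0,"yaw": 6.6,"grip": 0.58}
    - {"dx": 0,"dy": 0,"dz": 0,"yaw": 6.6,"grip": 0.58}
    - {"dx": 0,"dy": 0,"dz": 0,"yaw": 6.6,"grip": 0.58}
    - {"dx": 0,"dy": 0,"dz": 0,"yaw": 6.6,"grip": 0.58}
    - {"dx": 0,"dy": 0,"dz": 0,"yaw": 6.6,"grip": 0.58}
    - {"dx": 0,"dy": 0,"dz": 0,"yaw": 6.6,"grip": 0.58}
    - {"dx": 0,"dy": 0,"dz": 0,"yaw": 6.6,"grip": 0.58}
    - {"dx": 0,"dy": 0,"dz": 0,"yaw": 6.6,"grip": 0.58}
    - {"dx": 0,"dy": 0,"dz": 0,"yaw": 6.6,"grip": 0.58}
    - {"dx": 0,"dy": 0,"dz": 0,"yaw": 6.6,"grip": 0.58}
    - {"dx": 0,"dy": 0,"dz": 0,"yaw": 6.6,"grip": 0.58}
    - {"dx": 0,"dy": 0,"dz": 0,"yaw": 6.6,"grip": 0.58}

```text
time_s: 39.28
eef_pos: [0.4027, 0.3581, 0.1303]
tcp_rot: [-3.142, -0.0, 0.478]
ft_force: [0.1, -1.0, -0.4]
grip_width: 0.036
gripper_force: 0.0
```

```bash
python3 - <<'E'
from h import *
to(*tw((-.008,.081),(.576,.1873),27.4),.13,27.4)
t=cv2.cvtColor(snap('top','t11.png'),cv2.COLOR_RGB2BGR)
edgeshift(cv2.imread('pics/t5.png'),t,BX)
E
```

```text
now [0.4027 0.3581 0.1303] psi 27.38 | yaw turn -0.02 then dx,dy,dz [0.0673 0.1503 0.0003]
trayTop shift (-11, -12) score 0.05
trayR shift (10, -12) score 0.43
brA shift (0, 0) score 0.91
brB shift (0, 0) score 0.41
brC shift (0, 0) score 0.41
strapL shift (0, 0) score 0.54
drum shift (8, 12) score 0.34
can shift (0, 0) score 1.0
```

Call:
play_rows:
  series:
    - {"dx": 0.0096,"dy": 0.0215,"dz": 0,"yaw": 0,"grip": 0.58}
    - {"dx": 0.0096,"dy": 0.0215,"dz": 0,"yaw": 0,"grip": 0.58}
    - {"dx": 0.0096,"dy": 0.0215,"dz": 0,"yaw": 0,"grip": 0.58}
    - {"dx": 0.0096,"dy": 0.0215,"dz": 0,"yaw": 0,"grip": 0.58}
    - {"dx": 0.0096,"dy": 0.0215,"dz": 0,"yaw": 0,"grip": 0.58}
    - {"dx": 0.0096,"dy": 0.0215,"dz": 0,"yaw": 0,"grip": 0.58}
    - {"dx": 0.0096,"dy": 0.0215,"dz": 0,"yaw": 0,"grip": 0.58}
    - {"dx": 0,"dy": 0,"dz": 0,"yaw": 0,"grip": 0.58}
    - {"dx": 0,"dy": 0,"dz": 0,"yaw": 0,"grip": 0.58}
    - {"dx": 0,"dy": 0,"dz": 0,"yaw": 0,"grip": 0.58}

```text
time_s: 40.17
eef_pos: [0.5318, 0.2563, 0.1299]
tcp_rot: [-3.141, 0.0, 0.485]
ft_force: [-0.2, -0.9, 0.2]
grip_width: 0.0357
gripper_force: 0.0
```

```bash
python3 - <<'E'
from h import *
to(*tw((-.008,.081),(.576,.1873),27.4),.02,27.4)
E
```

```text
now [0.5318 0.2563 0.1299] psi 27.78 | yaw turn 0.38 then dx,dy,dz [-0.0005  0.0006  0.1099]
```

Call:
play_rows:
  series:
    - {"dx": -0.0005,"dy": 0.0006,"dz": 0.02,"yaw": 0.4,"grip": 0.58}
    - {"dx": 0,"dy": 0,"dz": 0.025,"yaw": 0,"grip": 0.58}
    - {"dx": 0,"dy": 0,"dz": 0.025,"yaw": 0,"grip": 0.58}
    - {"dx": 0,"dy": 0,"dz": 0.018,"yaw": 0,"grip": 0.58}
    - {"dx": 0,"dy": 0,"dz": 0.01,"yaw": 0,"grip": 0.58}
    - {"dx": 0,"dy": 0,"dz": 0.006,"yaw": 0,"grip": 0.58}
    - {"dx": 0,"dy": 0,"dz": 0.004,"yaw": 0,"grip": 0.58}
    - {"dx": 0,"dy": 0,"dz": 0.002,"yaw": 0,"grip": 0.58}
    - {"dx": 0,"dy": 0,"dz": 0,"yaw": 0,"grip": 0.58}
    - {"dx": 0,"dy": 0,"dz": 0,"yaw": 0,"grip": 0.65}
    - {"dx": 0,"dy": 0,"dz": 0,"yaw": 0,"grip": 0.75}
    - {"dx": 0,"dy": 0,"dz": 0,"yaw": 0,"grip": 0.9}
    - {"dx": 0,"dy": 0,"dz": 0,"yaw": 0,"grip": 1}
    - {"dx": 0,"dy": 0,"dz": 0,"yaw": 0,"grip": 1}
    - {"dx": 0,"dy": 0,"dz": 0,"yaw": 0,"grip": 1}
  force: 40

```text
time_s: 41.42
eef_pos: [0.5328, 0.2557, 0.0213]
tcp_rot: [-3.142, -0.003, 0.477]
ft_force: [-1.5, 1.2, 6.6]
grip_width: 0.0237
gripper_force: 39.8
```

Call:
play_rows:
  series:
    - {"dx": 0,"dy": 0,"dz": -0.001,"yaw": 0,"grip": 1}
    - {"dx": -0.002,"dy": 0,"dz": 0,"yaw": 0,"grip": 1}
    - {"dx": -0.003,"dy": 0,"dz": 0,"yaw": 0,"grip": 1}
    - {"dx": -0.004,"dy": 0,"dz": 0,"yaw": 0,"grip": 1}
    - {"dx": -0.004,"dy": 0,"dz": 0,"yaw": 0,"grip": 1}
    - {"dx": -0.004,"dy": 0,"dz": 0,"yaw": 0,"grip": 1}
    - {"dx": -0.004,"dy": 0,"dz": 0,"yaw": 0,"grip": 1}
    - {"dx": -0.004,"dy": 0,"dz": 0,"yaw": 0,"grip": 1}
    - {"dx": 0,"dy": 0,"dz": 0,"yaw": 0,"grip": 1}
    - {"dx": 0,"dy": 0,"dz": 0,"yaw": 0,"grip": 1}

```text
time_s: 42.25
eef_pos: [0.5092, 0.2435, 0.0213]
tcp_rot: [3.142, 0.0, 0.477]
ft_force: [0.9, 0.7, 7.7]
grip_width: 0.0238
gripper_force: 40.4
```

Call:
play_rows:
  series:
    - {"dx": 0,"dy": 0,"dz": -0.01,"yaw": 0,"grip": 1}
    - {"dx": 0,"dy": 0,"dz": -0.02,"yaw": 0,"grip": 1}
    - {"dx": 0,"dy": 0,"dz": -0.03,"yaw": 0,"grip": 1}
    - {"dx": 0,"dy": 0,"dz": -0.03,"yaw": 0,"grip": 1}
    - {"dx": 0,"dy": 0,"dz": -0.025,"yaw": 0,"grip": 1}
    - {"dx": 0,"dy": 0,"dz": 0,"yaw": -6.6,"grip": 1}
    - {"dx": 0,"dy": 0,"dz": 0,"yaw": -6.6,"grip": 1}
    - {"dx": 0,"dy": 0,"dz": 0,"yaw": -6.6,"grip": 1}
    - {"dx": 0,"dy": 0,"dz": 0,"yaw": -6.6,"grip": 1}
    - {"dx": 0,"dy": 0,"dz": 0,"yaw": -6.6,"grip": 1}
    - {"dx": 0,"dy": 0,"dz": 0,"yaw": -6.6,"grip": 1}
    - {"dx": 0,"dy": 0,"dz": 0,"yaw": -6.6,"grip": 1}
    - {"dx": 0,"dy": 0,"dz": 0,"yaw": -6.6,"grip": 1}
    - {"dx": 0,"dy": 0,"dz": 0,"yaw": -6.6,"grip": 1}
    - {"dx": 0,"dy": 0,"dz": 0,"yaw": -6.6,"grip": 1}
    - {"dx": 0,"dy": 0,"dz": 0,"yaw": -6.6,"grip": 1}
    - {"dx": 0,"dy": 0,"dz": 0,"yaw": -6.6,"grip": 1}
    - {"dx": 0,"dy": 0,"dz": 0,"yaw": -6.6,"grip": 1}
    - {"dx": 0,"dy": 0,"dz": 0,"yaw": -6.6,"grip": 1}

```text
time_s: 43.83
eef_pos: [0.5084, 0.2432, 0.1345]
tcp_rot: [-3.137, -0.0, 2.095]
ft_force: [0.2, -0.2, -1.3]
grip_width: 0.0239
gripper_force: 39.3
```

```bash
python3 - <<'E'
from h import *
slot(-.06,-.013,.135); print(st()['grip_width'])
t=cv2.cvtColor(snap('top','t12.png'),cv2.COLOR_RGB2BGR)
edgeshift(cv2.imread('pics/t9.png'),t,{**BX,'br1':(240,212,42,28)})
a=t[150:300,210:410];cv2.imwrite('pics/c10.png',cv2.resize(a,(600,450),interpolation=cv2.INTER_CUBIC))
E
```

```text
now [0.5084 0.2432 0.1345] psi 120.03 | yaw turn 0.03 then dx,dy,dz [ 0.1518 -0.0947 -0.0005]
0.0239
trayTop shift (0, 0) score 0.99
trayR shift (1, 7) score 0.56
brA shift (-10, 10) score 0.66
brB shift (12, 12) score 0.72
brC shift (-12, 6) score 0.37
strapL shift (11, 4) score 0.43
drum shift (0, 0) score 1.0
can shift (0, 0) score 0.84
br1 shift (0, 0) score 0.99
```

View pics/c10.png

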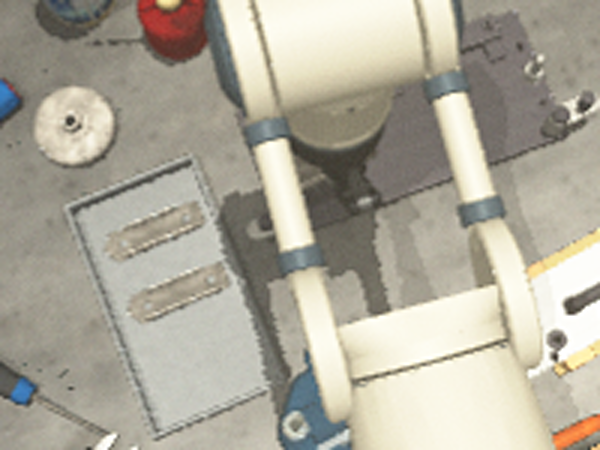

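Two brackets are in the tray, centred at crop (155,230) and (180,290). Third goes to the near side.

Call:
play_rows:
  series:
    - {"dx": 0.019,"dy": -0.0106,"dz": 0,"yaw": 0,"grip": 1}
    - {"dx": 0.019,"dy": -0.0106,"dz": 0,"yaw": 0,"grip": 1}
    - {"dx": 0.019,"dy": -0.0106,"dz": 0,"yaw": 0,"grip": 1}
    - {"dx": 0.019,"dy": -0.0106,"dz": 0,"yaw": 0,"grip": 1}
    - {"dx": 0.019,"dy": -0.0106,"dz": 0,"yaw": 0,"grip": 1}
    - {"dx": 0.019,"dy": -0.0106,"dz": 0,"yaw": 0,"grip": 1}
    - {"dx": 0.019,"dy": -0.0106,"dz": 0,"yaw": 0,"grip": 1}
    - {"dx": 0.019,"dy": -0.0106,"dz": 0,"yaw": 0,"grip": 1}
    - {"dx": 0,"dy": 0,"dz": 0,"yaw": 0,"grip": 1}
    - {"dx": 0,"dy": 0,"dz": 0,"yaw": 0,"grip": 1}
    - {"dx": 0,"dy": 0,"dz": 0,"yaw": 0,"grip": 1}

```text
time_s: 44.8
eef_pos: [0.3606, 0.3333, 0.1353]
tcp_rot: [-3.14, 0.001, 2.088]
ft_force: [0.1, 0.5, -0.7]
grip_width: 0.0235
gripper_force: 39.3
```

```bash
python3 - <<'E'
from h import *
slot(-.052,-.013,.0145); print(st()['grip_width'])
E
```

```text
now [0.3606 0.3333 0.1353] psi 119.65 | yaw turn -0.35 then dx,dy,dz [-0.0002 -0.0037  0.1208]
0.0235
```

Call:
play_rows:
  series:
    - {"dx": 0,"dy": -0.0037,"dz": 0.02,"yaw": -0.4,"grip": 1}
    - {"dx": 0,"dy": 0,"dz": 0.025,"yaw": 0,"grip": 1}
    - {"dx": 0,"dy": 0,"dz": 0.025,"yaw": 0,"grip": 1}
    - {"dx": 0,"dy": 0,"dz": 0.02,"yaw": 0,"grip": 1}
    - {"dx": 0,"dy": 0,"dz": 0.015,"yaw": 0,"grip": 1}
    - {"dx": 0,"dy": 0,"dz": 0.01,"yaw": 0,"grip": 1}
    - {"dx": 0,"dy": 0,"dz": 0.005,"yaw": 0,"grip": 1}
    - {"dx": 0,"dy": 0,"dz": 0.001,"yaw": 0,"grip": 1}
    - {"dx": 0,"dy": 0,"dz": 0.001,"yaw": 0,"grip": 1}
    - {"dx": 0,"dy": 0,"dz": 0.001,"yaw": 0,"grip": 1}
    - {"dx": 0,"dy": 0,"dz": 0,"yaw": 0,"grip": 1}
    - {"dx": 0,"dy": 0,"dz": 0,"yaw": 0,"grip": 1}

```text
time_s: 45.8
eef_pos: [0.358, 0.3323, 0.0137]
tcp_rot: [3.14, -0.0, 2.096]
ft_force: [0.1, 0.1, -0.6]
grip_width: 0.024
gripper_force: 39.4
```

Call:
play_rows:
  series:
    - {"dx": 0,"dy": 0,"dz": 0.001,"yaw": 0,"grip": 1}
    - {"dx": 0,"dy": 0,"dz": 0.001,"yaw": 0,"grip": 1}
    - {"dx": 0,"dy": 0,"dz": 0.0005,"yaw": 0,"grip": 1}
    - {"dx": 0,"dy": 0,"dz": 0,"yaw": 0,"grip": 1}
    - {"dx": 0,"dy": 0,"dz": 0,"yaw": 0,"grip": 1}

```text
time_s: 46.22
eef_pos: [0.3578, 0.3322, 0.0113]
tcp_rot: [3.141, -0.0, 2.096]
ft_force: [-1.7, -2.5, 5.0]
grip_width: 0.0238
gripper_force: 40.6
```

Call:
play_rows:
  series:
    - {"dx": 0,"dy": 0,"dz": -0.0005,"yaw": 0,"grip": 1}
    - {"dx": 0,"dy": 0,"dz": 0,"yaw": 0,"grip": 0.65}
    - {"dx": 0,"dy": 0,"dz": 0,"yaw": 0,"grip": 0.58}
    - {"dx": 0,"dy": 0,"dz": 0,"yaw": 0,"grip": 0.58}
    - {"dx": 0,"dy": 0,"dz": 0,"yaw": 0,"grip": 0.58}
    - {"dx": 0,"dy": 0,"dz": -0.01,"yaw": 0,"grip": 0.58}
    - {"dx": 0,"dy": 0,"dz": -0.02,"yaw": 0,"grip": 0.58}
    - {"dx": 0,"dy": 0,"dz": -0.03,"yaw": 0,"grip": 0.58}
    - {"dx": 0,"dy": 0,"dz": -0.03,"yaw": 0,"grip": 0.58}
    - {"dx": 0,"dy": 0,"dz": -0.03,"yaw": 0,"grip": 0.58}
    - {"dx": 0,"dy": 0,"dz": -0.03,"yaw": 0,"grip": 0.58}
    - {"dx": 0,"dy": 0,"dz": -0.03,"yaw": 0,"grip": 0.58}
    - {"dx": 0,"dy": 0,"dz": 0,"yaw": 0,"grip": 0.58}

```text
time_s: 47.3
eef_pos: [0.3593, 0.3334, 0.1991]
tcp_rot: [3.13, -0.002, 2.096]
ft_force: [0.4, 0.8, 0.7]
grip_width: 0.0357
gripper_force: 0.0
```

Call:
play_rows:
  series:
    - {"dx": -0.024,"dy": 0.01,"dz": 0,"yaw": 0,"grip": 0.58}
    - {"dx": -0.024,"dy": 0.01,"dz": 0,"yaw": 0,"grip": 0.58}
    - {"dx": -0.024,"dy": 0.01,"dz": 0,"yaw": 0,"grip": 0.58}
    - {"dx": -0.024,"dy": 0.01,"dz": 0,"yaw": 0,"grip": 0.58}
    - {"dx": -0.024,"dy": 0.01,"dz": 0,"yaw": 0,"grip": 0.58}
    - {"dx": -0.024,"dy": 0.01,"dz": 0,"yaw": 0,"grip": 0.58}
    - {"dx": -0.024,"dy": 0.01,"dz": 0,"yaw": 0,"grip": 0.58}
    - {"dx": -0.024,"dy": 0.01,"dz": 0,"yaw": 0,"grip": 0.58}
    - {"dx": -0.024,"dy": 0.01,"dz": 0,"yaw": 0,"grip": 0.58}
    - {"dx": -0.024,"dy": 0.01,"dz": 0,"yaw": 0,"grip": 0.58}
    - {"dx": 0,"dy": 0,"dz": 0,"yaw": 0,"grip": 0.58}
    - {"dx": 0,"dy": 0,"dz": 0,"yaw": 0,"grip": 0.58}

```text
time_s: 48.3
eef_pos: [0.5649, 0.1736, 0.1904]
tcp_rot: [-3.141, -0.001, 2.094]
ft_force: [-0.1, 0.8, 1.0]
grip_width: 0.0359
gripper_force: 0.0
```

```bash
python3 - <<'E'
from h import *
print(st())
t=cv2.cvtColor(snap('top','t13.png'),cv2.COLOR_RGB2BGR);s=cv2.cvtColor(snap('side','s13.png'),cv2.COLOR_RGB2BGR)
edgeshift(cv2.imread('pics/t9.png'),t,BX)
a=cv2.resize(t[150:300,210:410],(400,300),interpolation=cv2.INTER_CUBIC);b=cv2.resize(s[180:300,270:430],(400,300),interpolation=cv2.INTER_CUBIC)
cv2.imwrite('pics/c11.png',np.hstack([a,b]))
E
```

```text
{'time_s': 48.3, 'joints': [0.2406, 0.0632, 1.3323, 0.0002, 1.7472, -0.2828], 'eef_pos': [0.5649, 0.1736, 0.1904], 'tcp_rot': [-3.1406, -0.0005, 2.0942], 'ft_force': [-0.0555, 0.8354, 0.983], 'grip_width': 0.0359, 'gripper_force': 0.0}
trayTop shift (0, 0) score 0.99
trayR shift (0, 0) score 0.88
brA shift (-7, 9) score 0.52
brB shift (-5, 4) score 0.95
brC shift (-4, -1) score 0.71
strapL shift (0, 0) score 0.94
drum shift (0, 0) score 1.0
can shift (0, 0) score 1.0
```

View pics/c11.png

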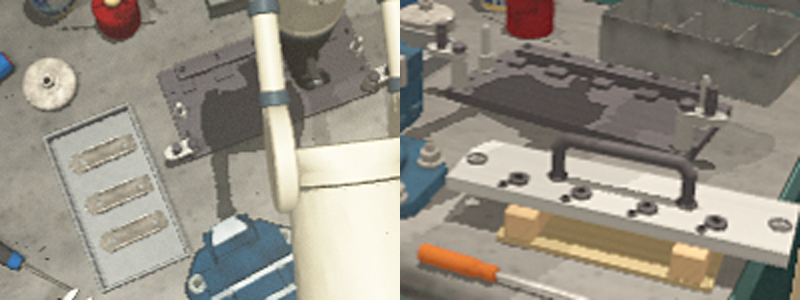

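All three brackets lie in the tray, and the jig is empty with its straps open. I'll check the plate's centring from its end holes (side crop (478,157) and (783,224)).

```bash
python3 - <<'E'
from h import *
p=onz('side',np.array([[478-400,157],[783-400,224.]])/2.5+[270-.3,180-.3],.042)[:,:2]
print(p.round(4),np.linalg.norm(p[0]-p[1]),'mid',p.mean(0),'yaw',np.degrees(np.arctan2(*(p[0]-p[1])[::-1]))-90,'rest side (.4571,-.0208) 35.6')
E
```

```text
[[ 0.3858  0.0839]
 [ 0.5346 -0.1239]] 0.2556174276173645 mid [ 0.46016852 -0.02000176] yaw 35.59388674223909 rest side (.4571,-.0208) 35.6
```

```bash
python3 -c "
from workcell import manip
print(manip.hand_in())"
```

```text
the job is handed in; nothing more can be done
None
```

The job is handed in at about 48 s: both straps are open, the plate lies about 3 mm from centre and square on its rest, the three brackets that were present are in the tray, and the oil can and clutch drum have not moved.

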